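# Fill the solenoid tray, scan it and book it in

## Robot

A 7-joint arm with a two-finger parallel gripper is mounted at the origin on the work surface. World frame = base frame: x ahead of the robot, y to its left, z up, the work surface at z = 0. Lengths are in m, angles in rad, forces in N, time in s.
With the tool pointing down it reaches from about 0.4 to 0.875 m from the base axis. Payload 6.5 kg.
Tool frame: the origin (TCP) lies at the centre of the arm's flange, where the gripper is bolted on; the fingertips stand 166 mm ahead of it and the grasp point (between the pads) lies 147 mm ahead of it (tips_ahead is the distance from the TCP to the fingertips, in m); z points along the fingers, y is the direction in which the jaws open and shut (so a half turn about z gives the same grasp; the last joint's range is limited). The gripper opens to 88 mm and grips with 3 to 60 N. Pads are 18 mm wide; open, the fingers measure 123 mm over their backs; the gripper's body (75 mm by 187 mm) begins 45 mm behind the grasp point.
Start: joints at [1.24, 0.536, -0.004, 1.538, 0.003, 1.067, -0.071], TCP at [0.17, -0.627, 0.405] pointing down, gripper open.
Joint ranges: [-2.7, 2.7], [-0.37, 2.16], [-1.27, 1.26], [0.24, 2.4], [-1.31, 4.45], [0.19, 1.91], [-2.76, 2.76]. Speed limits (rad/s): [2.39, 2.39, 3.14, 3.14, 3.14, 3.14, 3.14].

## Interface

Orientations are given as a unit quaternion [w, x, y, z].
In Python, from plant import * gives the robot as it stands. The module is installed in compiled form; this text tells all that it offers.
- The arm moves only by the tool jog_arm, never from a script. Its argument "moves" is a list of rows, each a list of 7 numbers: the shift along the tool's x, y, z in m, then the turn, a rotation vector about the tool's x, y, z in rad, then the finger opening in m, from 0 to 0.0881. A call has 1 to 12 rows; each row is the pose to reach, as a shift and turn from the pose commanded when the call began, along the tool's axes at that moment; what a row does not reach only later rows make up. A row lasts 1/12 s, in which the tool goes at most 41.7 mm and 7.16 degrees, less where a joint would pass 70% of its speed; a pose out of reach is approached as far as the arm can. A call with a gripper value outside its range is refused whole. The fingers move at their own pace and stop on an object; "force" is the grip in N (left out, the last holds). Time passes only in rows, so rows that repeat a pose let the fingers close. It gives the time, the measured TCP pose, the force and the opening at its end, in the units of the state.
- sense(): the state, without advancing time (a new reading comes with each control period).
- capture(name): name is "scene" or "side" or "wrist"; returns the picture (420x560x3 uint8, red, green, blue); there is no depth.
- camera_info(name): a dict with "intrinsics" (3x3 intrinsics, pixels), "cam_to_world" (4x4, takes a point from camera to world coordinates). Camera axes: x right, y up, looking along -z (the intrinsics and any distortion apply to the point x, -y, -z); pixel columns grow to the right and rows downward; lengths in m; the calibration is good to about 2 mm. A picture is of the moment at which its call begins: read the wrist's pose just before it. camera_info takes no time and is no camera call; for the wrist camera it gives the pose at the moment of the call.
- hand_in(): hands the job in, once; it reports no verdict.
Trained networks look in the newest picture that a camera, given by its name, has taken for a name from the list of things; names that differ only in an ending like _2 or _b are one class to them, and where a whole thing is asked for, a point or a joint stands for the part that bears it (a point fixed in the world has none). Each returns a list of dicts, best first, with "confidence" (0 to 1); they miss things now and then, are a little off and sometimes report something else, mostly with a low value. They report only what shows in the picture. A call takes as long as a camera call. They do not tell look-alikes from the thing itself.
- search_frame(camera, label): "position" ([x, y, z] in m, in world coordinates, good to about 4 mm: the middle of the surface that is visible of it).
- tip_of(camera, label): "position" ([x, y, z] in m, in world coordinates, good to about 4 mm: a listed point, or the origin of a listed thing).
The state is a dict: "clock": time; "joints": joint angles; "dq": joint speeds; "tau": joint torques, N m; "tcp_pos": TCP position; "tcp_rot": TCP orientation; "force": force on the tool from outside, world axes, zero at the start; "moment": the same for the moment, N m; "gripper_width": finger opening in m.
Only numpy, scipy, OpenCV 4.12 (cv2) and the standard library are available. Lean on these libraries where they do the work, as an engineer would, in place of code of your own. Each camera call takes 0.05 s, during which the arm holds its last target.

## Task

Top up the blue transport tray: stand one spare starter solenoid from the mat upright in every empty pocket, leaving the solenoids already in the tray where they are. When the tray is full, take the scanner out of its cradle, aim it squarely at the middle of the tray's label from about 11 cm and hold it still there for a good second, and put it back upright in its cradle by the end. After the scan, book the tray in on the terminal by pressing yellow (new booking), white (solenoids), blue (full tray) and green (confirm), in that order and one at a time, each fully down for a moment; never press the red key, and leave the other things on the bench alone.

Things in the scene. Friction and masses are not known exactly. Their poses are not given: they have to be found in the camera images.
- tray: blue tray 306 (x) x 206 (y) mm on a closed grey tote, one fixed stack, rim 113 mm above the bench. Six pockets 95 x 95 mm, centres at x = -100, 0, +100 and y = -50.5, +50.5 mm in the tray frame, floors at z = 85 mm; outer walls 28 and dividers 24 mm above the floors. Origin: centre of the stack's underside on the bench, z up.
- label: white label with black bars, 104 x 62 mm, fixed to the long -y side of the tray, sloping at 45 degrees so that it faces up and away from the tray (tray -y). Origin: centre of its face, 88 mm above the bench; x along the row of bars, z straight out of the label.
- stock0: starter solenoid, upright: round flange diameter 66, 8 thick, at its foot; steel body diameter 52 up to 52; black cap diameter 45 up to 66; studs up to 80 mm; 0.25 to 0.5 kg. Origin: centre of the underside; z up its axis, yaw of no matter. Grip the body 28 to 52 above the underside. Stays in the pocket at tray (-100, -50.5) mm; None: absent, pocket empty.
- stock1: starter solenoid, upright: round flange diameter 66, 8 thick, at its foot; steel body diameter 52 up to 52; black cap diameter 45 up to 66; studs up to 80 mm; 0.25 to 0.5 kg. Origin: centre of the underside; z up its axis, yaw of no matter. Grip the body 28 to 52 above the underside. Stays in the pocket at tray (-100, +50.5) mm; None: absent, pocket empty.
- stock2: starter solenoid, upright: round flange diameter 66, 8 thick, at its foot; steel body diameter 52 up to 52; black cap diameter 45 up to 66; studs up to 80 mm; 0.25 to 0.5 kg. Origin: centre of the underside; z up its axis, yaw of no matter. Grip the body 28 to 52 above the underside. Stays in the pocket at tray (+0, -50.5) mm; None: absent, pocket empty.
- stock3: starter solenoid, upright: round flange diameter 66, 8 thick, at its foot; steel body diameter 52 up to 52; black cap diameter 45 up to 66; studs up to 80 mm; 0.25 to 0.5 kg. Origin: centre of the underside; z up its axis, yaw of no matter. Grip the body 28 to 52 above the underside. Stays in the pocket at tray (+0, +50.5) mm; None: absent, pocket empty.
- stock4: starter solenoid, upright: round flange diameter 66, 8 thick, at its foot; steel body diameter 52 up to 52; black cap diameter 45 up to 66; studs up to 80 mm; 0.25 to 0.5 kg. Origin: centre of the underside; z up its axis, yaw of no matter. Grip the body 28 to 52 above the underside. Stays in the pocket at tray (+100, -50.5) mm; None: absent, pocket empty.
- stock5: starter solenoid, upright: round flange diameter 66, 8 thick, at its foot; steel body diameter 52 up to 52; black cap diameter 45 up to 66; studs up to 80 mm; 0.25 to 0.5 kg. Origin: centre of the underside; z up its axis, yaw of no matter. Grip the body 28 to 52 above the underside. Stays in the pocket at tray (+100, +50.5) mm; None: absent, pocket empty.
- spare0: starter solenoid, upright: round flange diameter 66, 8 thick, at its foot; steel body diameter 52 up to 52; black cap diameter 45 up to 66; studs up to 80 mm; 0.25 to 0.5 kg. Origin: centre of the underside; z up its axis, yaw of no matter. Grip the body 28 to 52 above the underside. A spare, standing on the black mat on the bench at the left.
- spare1: starter solenoid, upright: round flange diameter 66, 8 thick, at its foot; steel body diameter 52 up to 52; black cap diameter 45 up to 66; studs up to 80 mm; 0.25 to 0.5 kg. Origin: centre of the underside; z up its axis, yaw of no matter. Grip the body 28 to 52 above the underside. A spare, standing on the black mat on the bench at the left.
- spare2: starter solenoid, upright: round flange diameter 66, 8 thick, at its foot; steel body diameter 52 up to 52; black cap diameter 45 up to 66; studs up to 80 mm; 0.25 to 0.5 kg. Origin: centre of the underside; z up its axis, yaw of no matter. Grip the body 28 to 52 above the underside. A spare, standing on the black mat on the bench at the left.
- spare3: starter solenoid, upright: round flange diameter 66, 8 thick, at its foot; steel body diameter 52 up to 52; black cap diameter 45 up to 66; studs up to 80 mm; 0.25 to 0.5 kg. Origin: centre of the underside; z up its axis, yaw of no matter. Grip the body 28 to 52 above the underside. A spare, standing on the black mat on the bench at the left.
- spare4: starter solenoid, upright: round flange diameter 66, 8 thick, at its foot; steel body diameter 52 up to 52; black cap diameter 45 up to 66; studs up to 80 mm; 0.25 to 0.5 kg. Origin: centre of the underside; z up its axis, yaw of no matter. Grip the body 28 to 52 above the underside. A spare, standing on the black mat on the bench at the left.
- scanner: cordless pistol scanner, 0.2 kg, standing upright in its cradle; reads by itself, no trigger. Origin: centre of the foot's underside, z up, x the way it looks. Foot 56 (x) x 40 (y) x 14 mm; yellow head 88 long, 46 wide (flat sides to +-y), 44 high, centre at (20, 0, 135) mm, nose 45 degrees below +x, black ring 60 wide from 30 mm ahead of that centre. Grip the head's sides at its centre.
- scanner_nose (a point): centre of the scanner's window, at (55, 0, 100) mm in the scanner frame; x points along its beam (45 degrees below the scanner's x), y across, as the scanner's y. It reads when the label's centre is on the beam about 110 mm (60 to 170) ahead.
- cradle_seat (a point): centre of the floor of the fixed black scanner cradle, 10 mm above the bench: base 115 x 88 mm with an open cup, inside 72 (x) x 56 (y) mm, walls 34 mm above this floor. x: the way the scanner looks when it stands there; z up.
- terminal: fixed grey desk terminal 168 (x) x 172 (y) mm; its deck slopes up 10 degrees from 40 mm high at the user's side to 69 mm at the back; screen along the back, in front of it five square keys 32 x 32 mm, 48 mm apart, tops 15 mm above the deck. Origin: centre of its underside on the bench; x from the user's side to the screen, y to the user's left, z up.
- key_yellow (a joint): travel of the yellow key (back row, left; used here): 0 up, 0.006 m fully down; starts to move at 1.5 N, fully down at 5 N, springs back; counts as pressed from about 4.2 mm. Centre of its top when up: [-7.5, 48, 67.9] mm in the terminal frame
- key_white (a joint): travel of the white key (back row, middle; used here): 0 up, 0.006 m fully down; starts to move at 1.5 N, fully down at 5 N, springs back; counts as pressed from about 4.2 mm. Centre of its top when up: [-7.5, 0, 67.9] mm in the terminal frame
- key_blue (a joint): travel of the blue key (back row, right; used here): 0 up, 0.006 m fully down; starts to move at 1.5 N, fully down at 5 N, springs back; counts as pressed from about 4.2 mm. Centre of its top when up: [-7.5, -48, 67.9] mm in the terminal frame
- key_red (a joint): travel of the red key (front row, left; cancels the booking, not to be pressed): 0 up, 0.006 m fully down; starts to move at 1.5 N, fully down at 5 N, springs back; counts as pressed from about 4.2 mm. Centre of its top when up: [-54.8, 48, 59.8] mm in the terminal frame
- key_green (a joint): travel of the green key (front row, right; used here): 0 up, 0.006 m fully down; starts to move at 1.5 N, fully down at 5 N, springs back; counts as pressed from about 4.2 mm. Centre of its top when up: [-54.8, -48, 59.8] mm in the terminal frame
- screwdriver: red screwdriver lying beyond the cradle, bystander
- grease_tin: green tin, diameter 64, 62 high, beyond the mat, bystander
Things that resemble listed ones, but are neither listed nor needed, are in the scene too. Leave any orange look-alike of the spare0 alone.

How it is judged:
By the outcome, as a careful person would: the job done as asked, in the order asked, and still so for the second after the job is handed in, with the robot touching nothing.
Of stock0, stock1, stock2, stock3, stock4, stock5 only 1 to 3 are there at a start; the rules pass over those that are not, and their reading is None.
At some moment in a run one of spare0, spare1, spare2, spare3, spare4 may be knocked a few centimetres aside while the robot is not near it.
It also fails if it takes over 210 s, if anything falls off the work surface, if the arm or the gripper's body presses on something with over 40 N, if the wrist force passes 120 N, or if a joint passes its speed limit or range.

## Working session

There is one attempt and no reset: what is moved stays moved. The work goes in short steps, Python scripts to look and compute and a tool call to move; the robot and the scene stay as the last step left them, time stands still between calls to the robot, and variables do not carry over. Pictures are saved under pics/ and viewed, and the job is handed in when it is done.

Besides the shell and the picture viewer there is one more tool, called after "Call:" as a command line: name --pt "numbers of a row" for each row, then --argument value for the rest. jog_arm: Moves the arm, as the interface text tells. Its arguments: {"type":"object","properties":{"moves":{"type":"array"},"force":{"type":"number"}},"required":["moves"]}

```bash
mkdir -p pics; ls
cat > h.py <<'E'
from plant import *
import numpy as np, cv2
from scipy.spatial.transform import Rotation as R
def rot(q): return R.from_quat([q[1],q[2],q[3],q[0]])
def save(name,fn):
    im=capture(name); cv2.imwrite('pics/'+fn,im[:,:,::-1]); return im
def ray(info,u,v,z):
    K=np.array(info['intrinsics']);T=np.array(info['cam_to_world'])
    d=np.linalg.inv(K)@[u,v,1]; d=np.array([d[0],-d[1],-d[2]])
    d=T[:3,:3]@d;o=T[:3,3]
    return o+d*(z-o[2])/d[2]
E
python3 - <<'E'
from h import *
s=sense();print(s)
for n in['scene','side','wrist']:
    i=camera_info(n);print(n,i);save(n,n+'0.png')
print(sense()['clock'])
E
```

```text
pics
{'clock': 0.0, 'joints': array([ 1.23979491,  0.53718186, -0.00442852,  1.53884828,  0.0026049 ,
        1.06727323, -0.07123285]), 'dq': array([ 0.00073212,  0.00111349, -0.00035275,  0.00130281, -0.00049614,
       -0.00055271, -0.000238  ]), 'tau': array([-1.33362723e-04, -5.70981932e+01,  9.90454406e-01, -2.51608157e+01,
       -5.63967240e-02,  1.78024289e-02,  1.59260567e-04]), 'tcp_pos': array([ 0.17003198, -0.62703779,  0.40383844]), 'tcp_rot': array([-8.33529439e-04,  9.91245303e-01,  1.32030388e-01, -1.78929915e-04]), 'force': array([1.06932538, 0.85497487, 0.36649754]), 'moment': array([ 0.00198547, -0.00358179, -0.00263826]), 'gripper_width': 0.0881632353546815}
scene {'intrinsics': array([[385.64544493,   0.        , 279.16082036],
       [  0.        , 385.64544493, 209.29418998],
       [  0.        ,   0.        ,   1.        ]]), 'cam_to_world': array([[ 0.15759905, -0.75699116,  0.63413479,  1.40739048],
       [ 0.98733126,  0.10880757, -0.1154898 , -0.03643268],
       [ 0.01842609,  0.64430218,  0.764549  ,  1.12367972],
       [ 0.        ,  0.        ,  0.
[... 205 characters left out ...]
_to_world': array([[-0.99847977,  0.04724809, -0.02838601,  0.48370336],
       [-0.05180102, -0.62837438,  0.77618445,  1.4992004 ],
       [ 0.01883619,  0.77647489,  0.6298666 ,  1.20725979],
       [ 0.        ,  0.        ,  0.        ,  1.        ]])}
wrist {'intrinsics': array([[354.68221531,   0.        , 280.10723466],
       [  0.        , 354.68221531, 215.21161593],
       [  0.        ,   0.        ,   1.        ]]), 'cam_to_world': array([[ 0.26142765,  0.93299173,  0.24735   ,  0.23363268],
       [-0.96522002,  0.25334142,  0.06456338, -0.60844716],
       [-0.0024269 , -0.25562582,  0.96677275,  0.38361432],
       [ 0.        ,  0.        ,  0.        ,  1.        ]])}
0.15
```

View pics/scene0.png

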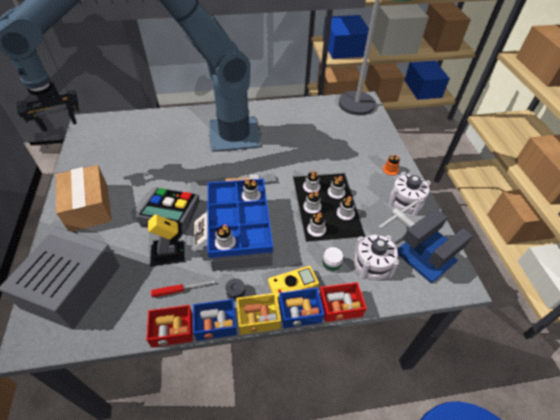

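View pics/side0.png

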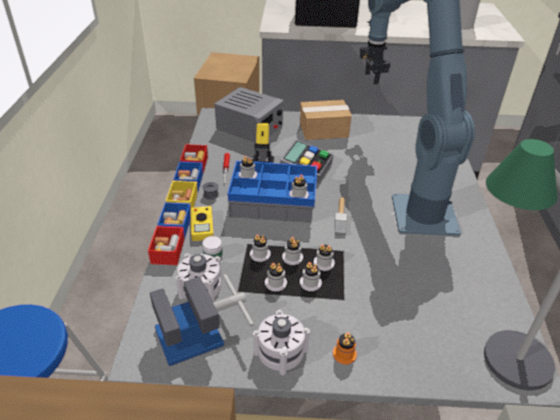

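View pics/wrist0.png

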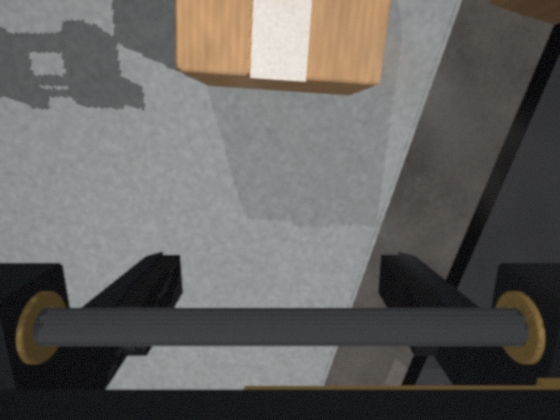

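Run:
```python
from h import *
np.set_printoptions(precision=4,suppress=True)
for c in ['scene','side']:
  for l in ['tray','label','stock0','scanner','scanner_nose','cradle_seat','terminal','key_yellow','key_green','key_blue','key_red','key_white','grease_tin']:
    for f in ([tip_of] if not l.startswith('key') else [search_frame]):
        try: r=f(c,l)
        except Exception as e: print(c,l,e);continue
        print(c,l,f.__name__,[(np.round(x['position'],4).tolist(),round(x['confidence'],2)) for x in r[:14]])
print(sense()['clock'])
```

```text
scene tray call [([0.5582, -0.0269, -0.0021], 0.61)]
scene label call [([0.5933, -0.1582, 0.0875], 0.7)]
scene stock0 call [([0.4684, 0.0283, 0.0842], 0.82), ([0.6571, -0.0776, 0.0857], 0.73), ([0.4758, 0.262, 0.0002], 0.59)]
scene scanner call [([0.6175, -0.2811, 0.0122], 0.76), ([0.5914, -0.1558, 0.0869], 0.28)]
scene scanner_nose call [([0.6229, -0.2227, 0.1086], 0.76)]
scene cradle_seat call [([0.6141, -0.283, 0.0102], 0.81), ([0.4785, 0.2621, 0.0017], 0.72)]
scene terminal call [([0.4321, -0.2714, 0.0002], 0.86)]
scene key_yellow call [([0.7744, -0.2647, 0.0193], 0.63), ([0.4523, -0.2259, 0.0663], 0.48)]
scene key_green call [([0.3706, -0.2987, 0.0599], 0.58)]
scene key_blue call []
scene key_red call [([0.4076, -0.2056, 0.0587], 0.55)]
scene key_white call []
scene grease_tin call [([0.7392, 0.2665, 0.0002], 0.98), ([0.5263, 0.3758, 0.0039], 0.31)]
side tray call [([0.5554, -0.0246, 0.004], 0.92), ([0.6167, -0.2834, 0.0101], 0.18)]
side label call []
side stock0 call [([0.4634, 0.0275, 0.0858], 0.62), ([0.6564, -0.0812, 0.0801], 0.62)]
side scanner call [([0.6159, -0.2797, 0.0139], 0.84), ([0.3757, 0.2797, -0.0035], 0.33), ([0.4355, -0.2742, 0.0015], 0.24)]
side scanner_nose call [([0.6195, -0.2236, 0.1053], 0.91), ([0.3778, 0.2784, -0.0022], 0.63)]
side cradle_seat call [([0.6155, -0.285, 0.0147], 0.69), ([0.7635, -0.2274, 0.0037], 0.32)]
side terminal call [([0.4358, -0.2744, 0.003], 0.9)]
side key_yellow call []
side key_green call [([0.3675, -0.2897, 0.0577], 0.54), ([0.5823, 0.2727, 0.0419], 0.16), ([0.446, -0.2184, 0.0692], 0.16)]
side key_blue call [([0.411, -0.3086, 0.0659], 0.62), ([0.5863, 0.2696, 0.0427], 0.36)]
side key_red call [([0.3975, -0.2039, 0.0607], 0.36)]
side key_white call [([0.4277, -0.2582, 0.0687], 0.38)]
side grease_tin call [([0.7435, 0.2654, -0.0027], 0.62), ([0.4162, 0.3717, 0.0025], 0.3)]
1.45
```

Run:
```python
import cv2
a=cv2.imread('pics/scene0.png'); 
cv2.imwrite('pics/c1.png',cv2.resize(a[160:270,130:285],None,fx=5,fy=5,interpolation=cv2.INTER_CUBIC))
a=cv2.imread('pics/side0.png')
cv2.imwrite('pics/c2.png',cv2.resize(a[115:225,220:345],None,fx=5,fy=5,interpolation=cv2.INTER_CUBIC))
```

```text
(no output)
```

View pics/c1.png

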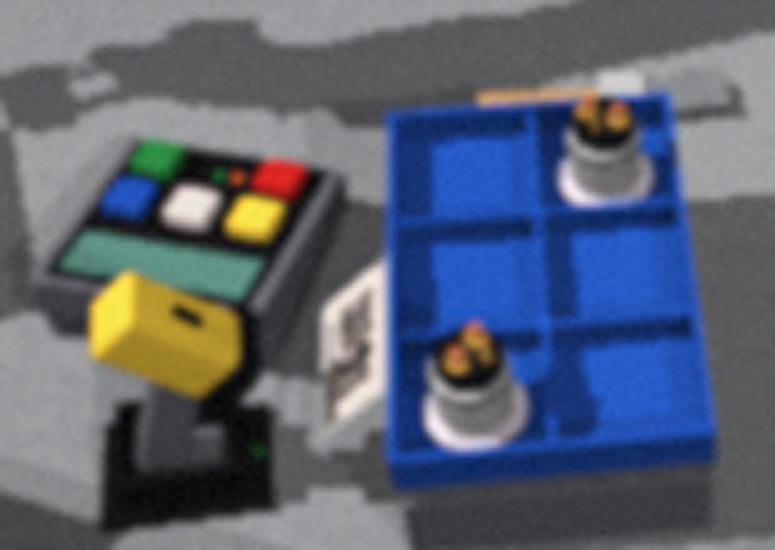

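View pics/c2.png

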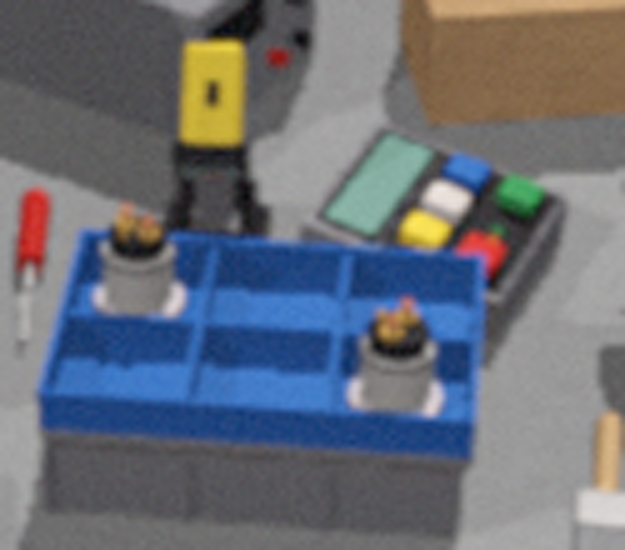

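Run:
```python
from h import *
np.set_printoptions(precision=4,suppress=True)
S=[(388,112),(668,95),(716,435),(388,460)]
i=camera_info('scene')
P=[ray(i,(u+.5)/5-.5+130,(v+.5)/5-.5+160,.113) for u,v in S]
print(np.array(P),np.mean(P,0))
i=camera_info('side')
S=[(82,232),(487,257),(475,425),(42,398)]
P=[ray(i,(u+.5)/5-.5+220,(v+.5)/5-.5+115,.113) for u,v in S]
print(np.array(P),np.mean(P,0))
for c in['scene','side']:
  for l in ['spare0','tray','label']:
    for k in range(1):
      r=tip_of(c,l)
      print(c,l,[(np.round(x['position'],4).tolist(),round(x['confidence'],2)) for x in r[:14]])
```

```text
[[ 0.4041 -0.1218  0.113 ]
 [ 0.4153  0.0815  0.113 ]
 [ 0.7189  0.0719  0.113 ]
 [ 0.7078 -0.1337  0.113 ]] [ 0.5615 -0.0255  0.113 ]
[[ 0.7059 -0.1261  0.113 ]
 [ 0.401  -0.1169  0.113 ]
 [ 0.4106  0.0884  0.113 ]
 [ 0.7099  0.0807  0.113 ]] [ 0.5569 -0.0185  0.113 ]
scene spare0 [([0.3747, 0.2787, 0.0012], 0.83), ([0.3231, 0.6251, 0.0021], 0.83), ([0.5887, 0.2495, -0.0027], 0.69), ([0.4786, 0.2616, 0.003], 0.6), ([0.4328, -0.2751, -0.0032], 0.59), ([0.5227, 0.3742, -0.0017], 0.52), ([0.4174, 0.3736, 0.002], 0.49)]
scene tray [([0.5582, -0.0269, -0.0021], 0.61)]
scene label [([0.5933, -0.1582, 0.0875], 0.7)]
side spare0 [([0.5237, 0.3805, -0.0019], 0.88), ([0.3245, 0.6223, 0.0031], 0.85), ([0.4778, 0.2618, -0.0055], 0.77), ([0.588, 0.2503, -0.0016], 0.73), ([0.3796, 0.2801, -0.0021], 0.66), ([0.4198, 0.372, -0.0013], 0.57)]
side tray [([0.5554, -0.0246, 0.004], 0.92), ([0.6167, -0.2834, 0.0101], 0.18)]
side label []
```

```bash
cat >> h.py <<'E'
np.set_printoptions(precision=4,suppress=True)
def Rdown(az):  # tool z down, tool y axis at azimuth az deg
    a=np.radians(az); y=np.array([np.cos(a),np.sin(a),0]); z=np.array([0,0,-1.]); x=np.cross(y,z)
    return R.from_matrix(np.stack([x,y,z],1))
def delta(p,Rt=None):
    s=sense(); R0=rot(s['tcp_rot'])
    d=R0.inv().apply(np.array(p)-s['tcp_pos'])
    rv=(R0.inv()*Rt).as_rotvec() if Rt is not None else np.zeros(3)
    print('delta',d.round(4),'rv',rv.round(4),'dist',round(np.linalg.norm(d),3),'rows',round(max(np.linalg.norm(d)/.0417,np.degrees(np.linalg.norm(rv))/7.16),1))
    return d,rv
def st():
    s=sense();Rm=rot(s['tcp_rot']).as_matrix()
    print('t',round(s['clock'],2),'p',s['tcp_pos'],'yaz',np.degrees(np.arctan2(Rm[1,1],Rm[0,1])).round(2),'z',Rm[:,2],'F',s['force'].round(1),'w',round(s['gripper_width'],4),'q',s['joints'].round(2))
    return s
def dets(c,l,f=tip_of):
    return [(np.array(x['position']).round(4).tolist(),round(x['confidence'],2)) for x in f(c,l)]
E
python3 - <<'E'
from h import *
st(); delta([0.47,-0.1,0.46],Rdown(0)); delta([0.47,-0.1,0.46],Rdown(43))
E
```

```text
t 1.75 p [ 0.1701 -0.6273  0.4047] yaz -74.83 z [-0. -0. -1.] F [-0.5 -0.  -0. ] w 0.088 q [ 1.24  0.54 -0.    1.54  0.    1.07 -0.07]
delta [ 0.4275 -0.4305 -0.0553] rv [ 0.     0.    -1.306] dist 0.609 rows 14.6
delta [ 0.4275 -0.4305 -0.0553] rv [-0.      0.     -2.0564] dist 0.609 rows 16.5
```

Call:
jog_arm --pt "0.35 -0.35 -0.055 0 0 -1.4 0.088" --pt "0.35 -0.35 -0.055 0 0 -1.4 0.088" --pt "0.35 -0.35 -0.055 0 0 -1.4 0.088" --pt "0.35 -0.35 -0.055 0 0 -1.4 0.088" --pt "0.35 -0.35 -0.055 0 0 -1.4 0.088" --pt "0.35 -0.35 -0.055 0 0 -1.4 0.088" --pt "0.35 -0.35 -0.055 0 0 -1.4 0.088" --pt "0.35 -0.35 -0.055 0 0 -1.4 0.088" --pt "0.35 -0.35 -0.055 0 0 -1.4 0.088" --pt "0.35 -0.35 -0.055 0 0 -1.4 0.088" --pt "0.35 -0.35 -0.055 0 0 -1.4 0.088" --pt "0.35 -0.35 -0.055 0 0 -1.4 0.088" --force 40

```text
clock: 2.75
tcp_pos: [0.4169, -0.1958, 0.4604]
tcp_rot: [0.001, 0.671, 0.742, -0.0]
force: [1.6, 0.6, -0.0]
gripper_width: 0.0879
```

Run:
```python
from h import *
st(); delta([0.47,-0.1,0.46],Rdown(43))
```

```text
t 2.75 p [ 0.4169 -0.1958  0.4604] yaz 5.77 z [ 0.0007 -0.0007 -1.    ] F [ 1.6  0.6 -0. ] w 0.0879 q [ 0.8   0.18 -0.51  1.93  0.1   1.05  0.34]
delta [0.09   0.0625 0.0003] rv [ 0.0004  0.001  -0.6498] dist 0.11 rows 5.2
```

Call:
jog_arm --pt "0.09 0.0625 0 0 0 -0.65 0.088" --pt "0.09 0.0625 0 0 0 -0.65 0.088" --pt "0.09 0.0625 0 0 0 -0.65 0.088" --pt "0.09 0.0625 0 0 0 -0.65 0.088" --pt "0.09 0.0625 0 0 0 -0.65 0.088" --pt "0.09 0.0625 0 0 0 -0.65 0.088" --pt "0.09 0.0625 0 0 0 -0.65 0.088" --pt "0.09 0.0625 0 0 0 -0.65 0.088"

```text
clock: 3.42
tcp_pos: [0.4699, -0.1029, 0.4597]
tcp_rot: [0.0, 0.404, 0.915, -0.0]
force: [-0.4, -1.0, 0.5]
gripper_width: 0.0877
```

Run:
```python
from h import *
st(); i=camera_info('wrist'); print(i['cam_to_world']); a=save('wrist','w1.png')
cv2.imwrite('pics/w1b.png',cv2.resize(a[:,:,::-1],(800,600)))
for l in ['tray','label','scanner','scanner_nose','cradle_seat','terminal','stock0']: print(l,dets('wrist',l))
```

```text
t 3.42 p [ 0.4699 -0.1029  0.4597] yaz 42.38 z [ 0.     -0.0001 -1.    ] F [-0.4 -1.   0.5] w 0.0877 q [ 0.7   0.25 -0.67  1.88  0.17  1.07  0.7 ]
[[ 0.7389 -0.6511 -0.1734  0.426 ]
 [ 0.6738  0.7144  0.1885 -0.053 ]
 [ 0.0011 -0.2562  0.9666  0.4394]
 [ 0.      0.      0.      1.    ]]
tray [([0.5598, -0.0224, 0.0005], 0.93)]
label [([0.5893, -0.1585, 0.0866], 0.76)]
scanner [([0.614, -0.2819, 0.0122], 0.75)]
scanner_nose [([0.6194, -0.227, 0.1037], 0.93)]
cradle_seat []
terminal [([0.4344, -0.2751, -0.0013], 0.58)]
stock0 [([0.4661, 0.0283, 0.0818], 0.63)]
```

View pics/w1b.png

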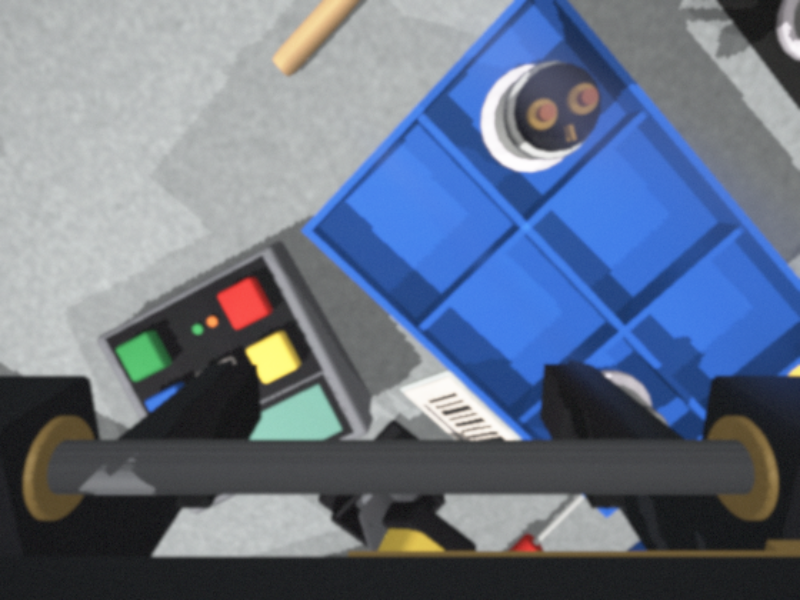

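Run:
```python
from h import *
from scipy.optimize import least_squares
i=camera_info('wrist'); k=560/800
def w(u,v,z): return ray(i,(u+.5)*k-.5,(v+.5)*k-.5,z)
pts=[((310,232),(-.153,-.103),.113),((527,222),(-.05,0),.109),((622,328),(.05,0),.109)]
W=[w(*p[0],p[2])[:2] for p in pts]; print(np.array(W))
def f(q):
    c,s=np.cos(q[2]),np.sin(q[2])
    return np.concatenate([np.array([c*p[1][0]-s*p[1][1]+q[0],s*p[1][0]+c*p[1][1]+q[1]])-W_ for p,W_ in zip(pts,W)])
r=least_squares(f,[.56,-.025,0]);print(r.x,np.degrees(r.x[2]),r.fun)
# keys
for n,u,v,z in [('red',245,303,.06),('green',143,356,.06),('yellow',272,357,.068)]: print(n,w(u,v,z))
```

```text
[[ 0.4081 -0.1184]
 [ 0.507  -0.0195]
 [ 0.6066 -0.0253]]
[ 0.5591 -0.0214 -0.0262] -1.499152891399055 [-0.0047 -0.002   0.0021 -0.0006  0.0025  0.0026]
red [ 0.4034 -0.2049  0.06  ]
green [ 0.3706 -0.294   0.06  ]
yellow [ 0.4461 -0.2218  0.068 ]
```

Run:
```python
from h import *
st(); delta([0.478,0.262,0.40],Rdown(43))
```

```text
t 3.82 p [ 0.4701 -0.1025  0.4597] yaz 42.6 z [-0. -0. -1.] F [-0.4 -0.7 -0. ] w 0.0878 q [ 0.7   0.25 -0.67  1.88  0.17  1.07  0.7 ]
delta [0.2629 0.2526 0.0597] rv [-0.     0.    -0.007] dist 0.369 rows 8.9
```

Call:
jog_arm --pt "0.263 0.253 0.06 0 0 -0.007 0.088" --pt "0.263 0.253 0.06 0 0 -0.007 0.088" --pt "0.263 0.253 0.06 0 0 -0.007 0.088" --pt "0.263 0.253 0.06 0 0 -0.007 0.088" --pt "0.263 0.253 0.06 0 0 -0.007 0.088" --pt "0.263 0.253 0.06 0 0 -0.007 0.088" --pt "0.263 0.253 0.06 0 0 -0.007 0.088" --pt "0.263 0.253 0.06 0 0 -0.007 0.088" --pt "0.263 0.253 0.06 0 0 -0.007 0.088" --pt "0.263 0.253 0.06 0 0 -0.007 0.088" --pt "0.263 0.253 0.06 0 0 -0.007 0.088"

```text
clock: 4.73
tcp_pos: [0.4772, 0.2647, 0.3993]
tcp_rot: [-0.001, 0.396, 0.918, 0.0]
force: [0.8, -0.8, 0.2]
gripper_width: 0.0879
```

Run:
```python
from h import *
st(); i=camera_info('wrist'); a=save('wrist','w2.png')
cv2.imwrite('pics/w2b.png',cv2.resize(a[:,:,::-1],(800,600)))
print(dets('wrist','spare0'))
save('side','s2.png');print(dets('side','spare0'))
```

```text
t 4.73 p [0.4772 0.2647 0.3993] yaz 43.28 z [-0.0012  0.001  -1.    ] F [ 0.8 -0.8  0.2] w 0.0879 q [-0.01  0.47 -0.76  1.79  0.37  1.03 -0.15]
[([0.4758, 0.2583, 0.0005], 0.88), ([0.5282, 0.3795, 0.0008], 0.87), ([0.5859, 0.2506, 0.0004], 0.8), ([0.3761, 0.2759, 0.0004], 0.61), ([0.4209, 0.3672, -0.0037], 0.6)]
[([0.4789, 0.2595, -0.003], 0.87), ([0.586, 0.2495, 0.0001], 0.85), ([0.4163, 0.3701, -0.0021], 0.81), ([0.3294, 0.6251, 0.0017], 0.78), ([0.3782, 0.2792, -0.0016], 0.73), ([0.5252, 0.3805, 0.0002], 0.73)]
```

View pics/w2b.png

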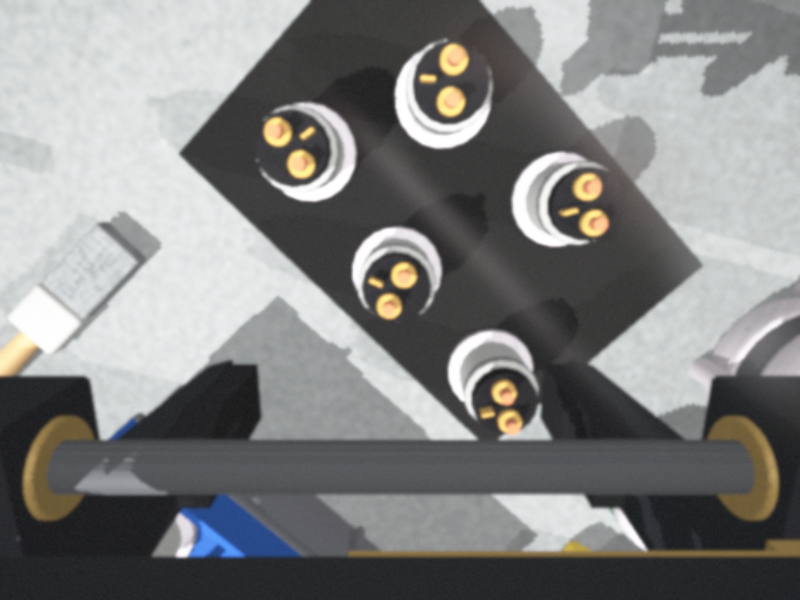

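Run:
```python
from h import *
i=camera_info('wrist'); k=560/800
def w(u,v,z): return ray(i,(u+.5)*k-.5,(v+.5)*k-.5,z)
for u,v in [(397,272),(306,152),(443,93),(561,199),(491,371)]: print(w(u,v,.008))
delta([.477,.2605,.193],Rdown(43))
```

```text
[0.4812 0.2564 0.008 ]
[0.3764 0.2758 0.008 ]
[0.4201 0.3687 0.008 ]
[0.5314 0.3755 0.008 ]
[0.5889 0.2486 0.008 ]
delta [ 0.0012 -0.0013  0.2068] rv [-0.0005  0.001  -0.0022] dist 0.207 rows 5.0
```

Call:
jog_arm --pt "0.0005 -0.0006 0.04 0 0 0 0.088" --pt "0.0005 -0.0006 0.08 0 0 0 0.088" --pt "0.0005 -0.0006 0.12 0 0 0 0.088" --pt "0.0005 -0.0006 0.155 0 0 0 0.088" --pt "0.0005 -0.0006 0.18 0 0 0 0.088" --pt "0.0005 -0.0006 0.198 0 0 0 0.088" --pt "0.0005 -0.0006 0.207 0 0 0 0.088" --pt "0.0005 -0.0006 0.207 0 0 0 0.088" --pt "0.0005 -0.0006 0.207 0 0 0 0.04" --pt "0.0005 -0.0006 0.207 0 0 0 0.04" --pt "0.0005 -0.0006 0.207 0 0 0 0.04" --pt "0.0005 -0.0006 0.207 0 0 0 0.04" --force 40

```text
clock: 5.93
tcp_pos: [0.4778, 0.2625, 0.1939]
tcp_rot: [0.001, 0.399, 0.917, 0.001]
force: [0.5, -0.9, 0.7]
gripper_width: 0.0635
```

Run:
```python
from h import *
st(); delta([.4562,-.0687,.40],Rdown(43))
```

```text
t 5.93 p [0.4778 0.2625 0.1939] yaz 43.01 z [ 0.0019  0.0009 -1.    ] F [ 0.5 -0.9  0.7] w 0.0635 q [-0.16  0.76 -0.56  1.91  0.64  0.66 -0.36]
delta [-0.2275 -0.2413 -0.2065] rv [0.002  0.0006 0.0002] dist 0.391 rows 9.4
```

Call:
jog_arm --pt "0 0 0 0 0 0 0.04" --pt "0 0 0 0 0 0 0.04" --pt "0 0 0 0 0 0 0.04" --pt "0 0 -0.005 0 0 0 0.04" --pt "0 0 -0.025 0 0 0 0.04" --pt "0 0 -0.06 0 0 0 0.04" --pt "0 0 -0.1 0 0 0 0.04" --pt "0 0 -0.14 0 0 0 0.04" --pt "0 0 -0.18 0 0 0 0.04" --pt "0 0 -0.2065 0 0 0 0.04" --pt "0 0 -0.2065 0 0 0 0.04"

```text
clock: 6.85
tcp_pos: [0.4782, 0.2638, 0.4049]
tcp_rot: [0.003, 0.398, 0.917, 0.004]
force: [0.5, 1.1, -1.4]
gripper_width: 0.051
```

Run:
```python
from h import *
st(); delta([.4562,-.0687,.40],Rdown(43))
```

```text
t 6.85 p [0.4782 0.2638 0.4049] yaz 43.04 z [ 0.0081  0.0045 -1.    ] F [ 0.5  1.1 -1.4] w 0.051 q [-0.    0.46 -0.76  1.79  0.37  1.03 -0.15]
delta [-0.228  -0.2431  0.0032] rv [0.009  0.0023 0.0007] dist 0.333 rows 8.0
```

Call:
jog_arm --pt "-0.016 -0.017 0 0 0 0 0.04" --pt "-0.041 -0.044 0 0 0 0 0.04" --pt "-0.068 -0.073 0 0 0 0 0.04" --pt "-0.096 -0.102 0 0 0 0 0.04" --pt "-0.123 -0.131 0 0 0 0 0.04" --pt "-0.15 -0.16 0 0 0 0 0.04" --pt "-0.178 -0.19 0 0 0 0 0.04" --pt "-0.201 -0.214 0 0 0 0 0.04" --pt "-0.217 -0.231 0 0 0 0 0.04" --pt "-0.226 -0.241 0 0 0 0 0.04" --pt "-0.228 -0.243 0 0 0 0 0.04" --pt "-0.228 -0.243 0 0 0 0 0.04"

```text
clock: 7.85
tcp_pos: [0.4548, -0.0707, 0.3983]
tcp_rot: [-0.001, 0.399, 0.917, -0.0]
force: [0.7, -0.1, -2.9]
gripper_width: 0.0511
```

Run:
```python
from h import *
st(); delta([.4562,-.0687,.281],Rdown(43)); a=save('wrist','w3.png')
cv2.imwrite('pics/w3b.png',cv2.resize(a[:,:,::-1],(800,600)))
st()
```

```text
t 7.85 p [ 0.4548 -0.0707  0.3983] yaz 42.93 z [-0.0016  0.0004 -1.    ] F [ 0.7 -0.1 -2.9] w 0.0511 q [ 0.67  0.3  -0.72  2.    0.24  0.93  0.58]
delta [0.0003 0.0025 0.1173] rv [-0.0009 -0.0014 -0.0013] dist 0.117 rows 2.8
t 7.9 p [ 0.455  -0.0695  0.3986] yaz 43.05 z [-0.001   0.0008 -1.    ] F [ 0.3  1.  -2.2] w 0.0511 q [ 0.67  0.3  -0.72  1.99  0.24  0.93  0.58]
```

View pics/w3b.png

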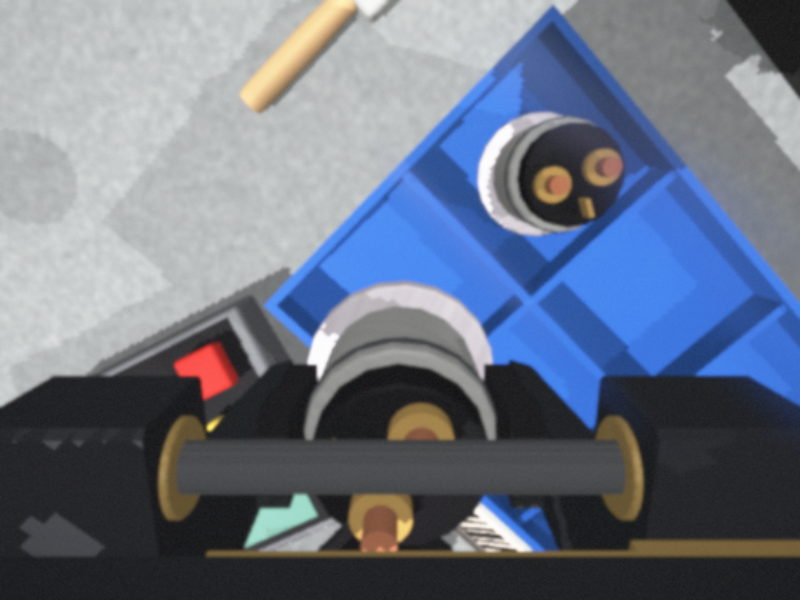

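Run:
```python
from h import *
from scipy.optimize import least_squares
i=camera_info('wrist'); k=560/800
def w(u,v,z): return ray(i,(u+.5)*k-.5,(v+.5)*k-.5,z)
pts=[((268,303),(-.153,-.103),.113),((555,7),(-.153,.103),.113),((530,298),(-.05,0),.109)]
W=[w(*p[0],p[2])[:2] for p in pts]; print(np.array(W))
def f(q):
    c,s=np.cos(q[2]),np.sin(q[2])
    return np.concatenate([np.array([c*p[1][0]-s*p[1][1]+q[0],s*p[1][0]+c*p[1][1]+q[1]])-W_ for p,W_ in zip(pts,W)])
r=least_squares(f,[.56,-.025,0]);print(r.x,np.degrees(r.x[2]),r.fun)
```

```text
[[ 0.4043 -0.1179]
 [ 0.412   0.0848]
 [ 0.5073 -0.0194]]
[ 0.5598 -0.0217 -0.0356] -2.0423885014970025 [-0.0011 -0.0013 -0.0014  0.0018  0.0026 -0.0005]
```

Call:
jog_arm --pt "0 0.001 0.035 0 0 0 0.04" --pt "0 0.001 0.07 0 0 0 0.04" --pt "0 0.001 0.095 0 0 0 0.04" --pt "0 0.001 0.11 0 0 0 0.04" --pt "0 0.001 0.1165 0 0 0 0.04" --pt "0 0.001 0.1175 0 0 0 0.04" --pt "0 0.001 0.1175 0 0 0 0.04" --pt "0 0.001 0.1175 0 0 0 0.04"

```text
clock: 8.57
tcp_pos: [0.4567, -0.0689, 0.2827]
tcp_rot: [0.001, 0.398, 0.917, 0.0]
force: [-0.6, -0.2, -2.6]
gripper_width: 0.051
```

Run:
```python
from h import *
st()
```

```text
t 8.57 p [ 0.4567 -0.0689  0.2827] yaz 43.08 z [ 0.0019 -0.0001 -1.    ] F [-0.6 -0.2 -2.6] w 0.051 q [ 0.55  0.49 -0.61  2.09  0.44  0.69  0.41]
```

Call:
jog_arm --pt "0 0 0.002 0 0 0 0.04" --pt "0 0 0.0035 0 0 0 0.04" --pt "0 0 0.0035 0 0 0 0.04" --pt "0 0 0.0035 0 0 0 0.072" --pt "0 0 0.0035 0 0 0 0.072" --pt "0 0 0.0035 0 0 0 0.072" --pt "0 0 0.0035 0 0 0 0.072" --pt "0 0 -0.03 0 0 0 0.072" --pt "0 0 -0.07 0 0 0 0.08" --pt "0 0 -0.11 0 0 0 0.088" --pt "0 0 -0.116 0 0 0 0.088" --pt "0 0 -0.116 0 0 0 0.088"

```text
clock: 9.57
tcp_pos: [0.457, -0.0695, 0.4003]
tcp_rot: [0.003, 0.399, 0.917, 0.0]
force: [-0.3, 0.1, -0.7]
gripper_width: 0.0882
```

Run:
```python
from h import *
st(); save('side','s3.png'); print(dets('side','spare0'));print(dets('side','stock0')); save('scene','x3.png'); print(dets('scene','spare0'))
delta([.5875,.250,.40],Rdown(43))
```

```text
t 9.57 p [ 0.457  -0.0695  0.4003] yaz 43.0 z [ 0.0055 -0.0018 -1.    ] F [-0.3  0.1 -0.7] w 0.0882 q [ 0.68  0.3  -0.73  1.99  0.25  0.93  0.57]
[([0.4201, 0.3715, 0.0015], 0.86), ([0.5268, 0.3789, -0.001], 0.84), ([0.3247, 0.6256, 0.002], 0.81), ([0.3781, 0.2795, -0.0023], 0.63), ([0.4587, -0.069, 0.0844], 0.57)]
[([0.4649, 0.0267, 0.0816], 0.71), ([0.656, -0.079, 0.0851], 0.59)]
[([0.3268, 0.6265, 0.0], 0.81), ([0.4579, -0.0674, 0.0828], 0.77), ([0.5245, 0.3758, 0.0017], 0.74), ([0.7411, 0.2694, -0.0012], 0.66), ([0.5842, 0.2523, -0.001], 0.59), ([0.3764, 0.28, 0.003], 0.57)]
delta [ 0.1434  0.3146 -0.004 ] rv [-0.0017 -0.0026  0.0007] dist 0.346 rows 8.3
```

View pics/s3.png

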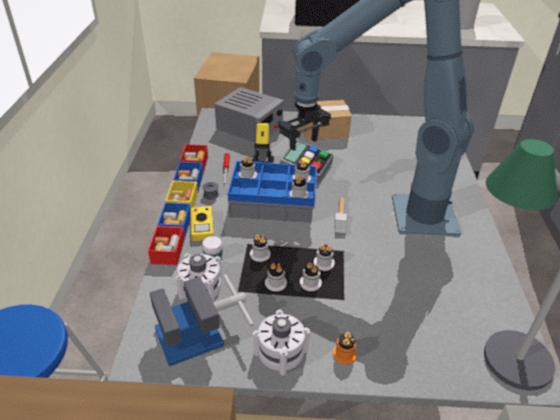

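Call:
jog_arm --pt "0.017 0.038 0 0 0 0 0.088" --pt "0.034 0.075 0 0 0 0 0.088" --pt "0.051 0.113 0 0 0 0 0.088" --pt "0.068 0.15 0 0 0 0 0.088" --pt "0.085 0.187 0 0 0 0 0.088" --pt "0.102 0.224 0 0 0 0 0.088" --pt "0.118 0.26 0 0 0 0 0.088" --pt "0.132 0.29 0 0 0 0 0.088" --pt "0.14 0.308 0 0 0 0 0.088" --pt "0.1434 0.3146 0 0 0 0 0.088" --pt "0.1434 0.3146 0 0 0 0 0.088"

```text
clock: 10.73
tcp_pos: [0.5876, 0.2519, 0.396]
tcp_rot: [-0.001, 0.397, 0.918, -0.0]
force: [0.1, 0.1, 0.4]
gripper_width: 0.0882
```

Run:
```python
from h import *
st(); a=save('wrist','w4.png');print(dets('wrist','spare0'));cv2.imwrite('pics/w4b.png',cv2.resize(a[:,:,::-1],(800,600)))
st();delta([.5870,.2500,.193],Rdown(43))
```

```text
t 10.73 p [0.5876 0.2519 0.396 ] yaz 43.2 z [-0.0026  0.0004 -1.    ] F [0.1 0.1 0.4] w 0.0882 q [-0.01  0.63 -0.7   1.54  0.43  1.13 -0.05]
[([0.3739, 0.2784, -0.0035], 0.66), ([0.5285, 0.3796, -0.0006], 0.59)]
t 10.83 p [0.5879 0.2488 0.3966] yaz 43.0 z [-0.0018 -0.0018 -1.    ] F [ 0.2  0.  -0.5] w 0.0879 q [-0.    0.63 -0.7   1.55  0.43  1.13 -0.05]
delta [0.0015 0.0006 0.2036] rv [-0.0025  0.0001 -0.0001] dist 0.204 rows 4.9
```

View pics/w4b.png

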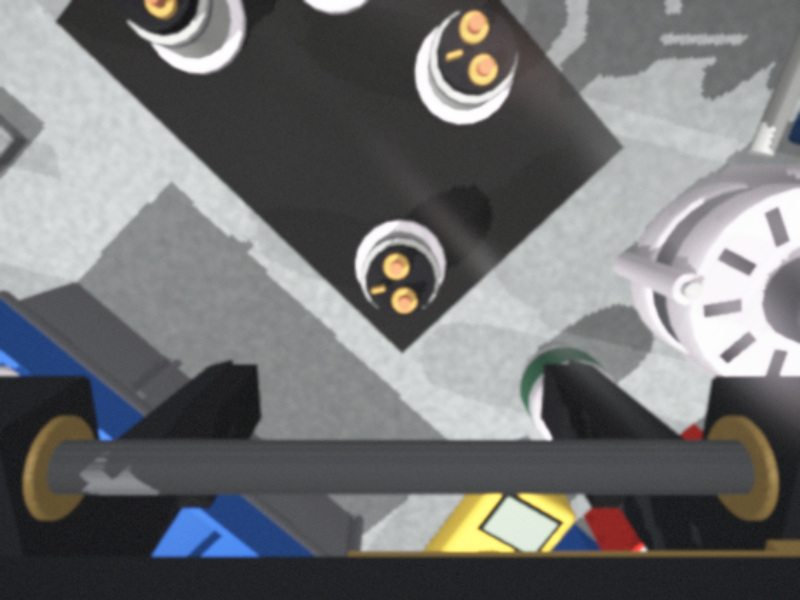

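Call:
jog_arm --pt "0.001 0 0.04 0 0 0 0.088" --pt "0.001 0 0.08 0 0 0 0.088" --pt "0.001 0 0.12 0 0 0 0.088" --pt "0.001 0 0.155 0 0 0 0.088" --pt "0.001 0 0.18 0 0 0 0.088" --pt "0.001 0 0.197 0 0 0 0.08" --pt "0.001 0 0.2035 0 0 0 0.07" --pt "0.001 0 0.2035 0 0 0 0.04" --pt "0.001 0 0.2035 0 0 0 0.04" --pt "0.001 0 0.2035 0 0 0 0.04" --pt "0.001 0 0.2035 0 0 0 0.04" --pt "0.001 0 0.2035 0 0 0 0.04" --force 40

```text
clock: 11.83
tcp_pos: [0.5881, 0.2508, 0.1959]
tcp_rot: [0.001, 0.399, 0.917, 0.001]
force: [-0.6, -1.6, 7.3]
gripper_width: 0.0513
```

Call:
jog_arm --pt "0 0 0 0 0 0 0.04" --pt "0 0 0 0 0 0 0.04" --pt "0 0 -0.005 0 0 0 0.04" --pt "0 0 -0.025 0 0 0 0.04" --pt "0 0 -0.06 0 0 0 0.04" --pt "0 0 -0.1 0 0 0 0.04" --pt "0 0 -0.14 0 0 0 0.04" --pt "0 0 -0.18 0 0 0 0.04" --pt "0 0 -0.207 0 0 0 0.04" --pt "0 0 -0.207 0 0 0 0.04"

```text
clock: 12.67
tcp_pos: [0.5883, 0.2522, 0.4082]
tcp_rot: [0.003, 0.398, 0.917, 0.004]
force: [1.0, 1.4, -1.9]
gripper_width: 0.0511
```

Run:
```python
from h import *
st(); delta([.5571,-.0725,.40],Rdown(43))
```

```text
t 12.67 p [0.5883 0.2522 0.4082] yaz 43.04 z [ 0.0092  0.0047 -0.9999] F [ 1.   1.4 -1.9] w 0.0511 q [-0.    0.61 -0.71  1.54  0.43  1.14 -0.05]
delta [-0.216  -0.2445  0.0064] rv [0.0099 0.0029 0.0007] dist 0.326 rows 7.8
```

Call:
jog_arm --pt "-0.015 -0.017 0.003 0 0 0 0.04" --pt "-0.039 -0.044 0.006 0 0 0 0.04" --pt "-0.065 -0.073 0.006 0 0 0 0.04" --pt "-0.091 -0.103 0.006 0 0 0 0.04" --pt "-0.117 -0.132 0.006 0 0 0 0.04" --pt "-0.143 -0.162 0.006 0 0 0 0.04" --pt "-0.169 -0.191 0.006 0 0 0 0.04" --pt "-0.19 -0.215 0.006 0 0 0 0.04" --pt "-0.206 -0.233 0.006 0 0 0 0.04" --pt "-0.214 -0.242 0.006 0 0 0 0.04" --pt "-0.216 -0.2445 0.006 0 0 0 0.04" --pt "-0.216 -0.2445 0.006 0 0 0 0.04"

```text
clock: 13.67
tcp_pos: [0.5558, -0.0737, 0.3946]
tcp_rot: [-0.001, 0.399, 0.917, 0.0]
force: [-0.0, 0.6, -2.6]
gripper_width: 0.051
```

Run:
```python
from h import *
a=save('wrist','w5.png')
cv2.imwrite('pics/w5b.png',cv2.resize(a[:,:,::-1],(800,600)))
st(); delta([.5571,-.0725,.282],Rdown(43))
```

```text
t 13.72 p [ 0.5561 -0.0724  0.3949] yaz 43.12 z [-0.0003  0.0014 -1.    ] F [ 0.5  0.2 -2. ] w 0.0512 q [ 0.58  0.49 -0.7   1.76  0.36  1.03  0.5 ]
delta [-0.0009  0.0006  0.1129] rv [ 0.0007 -0.0012  0.0021] dist 0.113 rows 2.7
```

View pics/w5b.png

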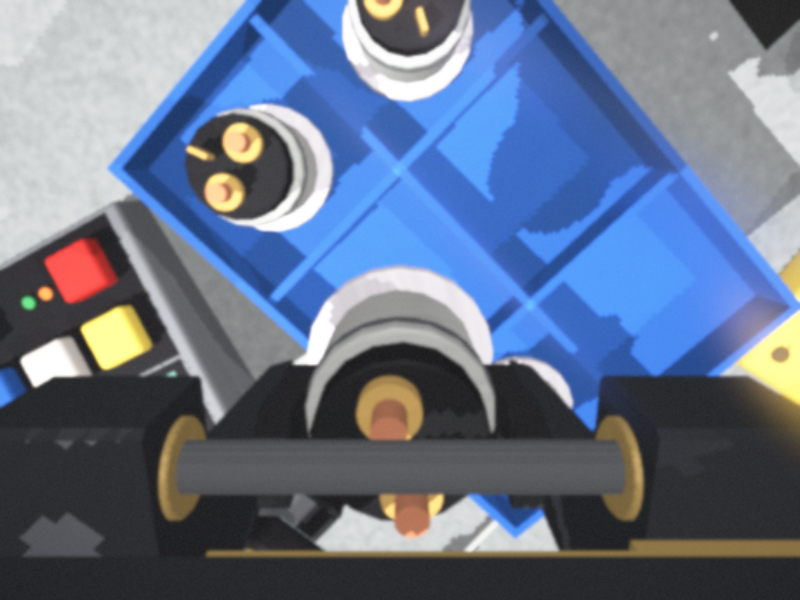

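```bash
cat > tf.py <<'E'
from h import *
from scipy.optimize import least_squares
def fit(pts,info,k=.7):
    W=[ray(info,(p[0][0]+.5)*k-.5,(p[0][1]+.5)*k-.5,p[2])[:2] for p in pts]
    def f(q):
        c,s=np.cos(q[2]),np.sin(q[2])
        return np.concatenate([np.array([c*p[1][0]-s*p[1][1]+q[0],s*p[1][0]+c*p[1][1]+q[1]])-W_ for p,W_ in zip(pts,W)])
    r=least_squares(f,[.56,-.025,0]);print(r.x,np.degrees(r.x[2]),r.fun)
E
python3 - <<'E'
from tf import *
fit([((110,167),(-.153,-.103),.113),((800,305),(.153,.103),.113),((515,535),(.153,-.103),.113),((398,172),(-.05,0),.109),((530,304),(.05,0),.109)],camera_info('wrist'))
E
```

```text
[ 0.5591 -0.0227 -0.0343] -1.966804904875106 [-0.0014 -0.0016  0.0016  0.0012  0.0014 -0.0013 -0.0011  0.0017 -0.0005
 -0.0001]
```

Call:
jog_arm --pt "0 0.0005 0.035 0 0 0 0.04" --pt "0 0.0005 0.07 0 0 0 0.04" --pt "0 0.0005 0.095 0 0 0 0.04" --pt "0 0.0005 0.108 0 0 0 0.04" --pt "0 0.0005 0.113 0 0 0 0.04" --pt "0 0.0005 0.113 0 0 0 0.04" --pt "0 0.0005 0.113 0 0 0 0.04" --pt "0 0.0005 0.113 0 0 0 0.04"

```text
clock: 14.38
tcp_pos: [0.5573, -0.0729, 0.2835]
tcp_rot: [0.001, 0.398, 0.917, 0.001]
force: [-0.3, -0.2, -4.1]
gripper_width: 0.0509
```

Call:
jog_arm --pt "0 0 0.0015 0 0 0 0.04" --pt "0 0 0.0025 0 0 0 0.04" --pt "0 0 0.0025 0 0 0 0.04" --pt "0 0 0.0025 0 0 0 0.072" --pt "0 0 0.0025 0 0 0 0.072" --pt "0 0 0.0025 0 0 0 0.072" --pt "0 0 0.0025 0 0 0 0.072" --pt "0 0 -0.03 0 0 0 0.072" --pt "0 0 -0.07 0 0 0 0.08" --pt "0 0 -0.11 0 0 0 0.088" --pt "0 0 -0.116 0 0 0 0.088" --pt "0 0 -0.116 0 0 0 0.088"

```text
clock: 15.38
tcp_pos: [0.5574, -0.0734, 0.401]
tcp_rot: [0.003, 0.399, 0.917, 0.001]
force: [0.1, -0.4, -0.6]
gripper_width: 0.0878
```

Run:
```python
from h import *
st(); save('side','s5.png'); print(dets('side','spare0')); save('scene','x5.png'); print(dets('scene','spare0'))
delta([.526,.378,.40],Rdown(43))
```

```text
t 15.38 p [ 0.5574 -0.0734  0.401 ] yaz 43.01 z [ 0.0057 -0.001  -1.    ] F [ 0.1 -0.4 -0.6] w 0.0878 q [ 0.58  0.48 -0.71  1.75  0.36  1.04  0.5 ]
[([0.3789, 0.2785, -0.0034], 0.9), ([0.3281, 0.6254, -0.0014], 0.9), ([0.4179, 0.3694, 0.0017], 0.88), ([0.5549, -0.0758, 0.0851], 0.83), ([0.4572, -0.0726, 0.0812], 0.66), ([0.5257, 0.3799, -0.0008], 0.59), ([0.6186, -0.2847, 0.01], 0.2)]
[([0.3237, 0.6248, 0.0019], 0.83), ([0.4205, 0.3685, 0.0004], 0.78), ([0.5541, -0.0694, 0.0825], 0.72), ([0.616, -0.2818, 0.012], 0.68), ([0.3755, 0.2811, 0.005], 0.66), ([0.5253, 0.3744, 0.0013], 0.65), ([0.4553, -0.0688, 0.0853], 0.46)]
delta [ 0.3507  0.2865 -0.0034] rv [-0.0021 -0.0024  0.0005] dist 0.453 rows 10.9
```

View pics/s5.png

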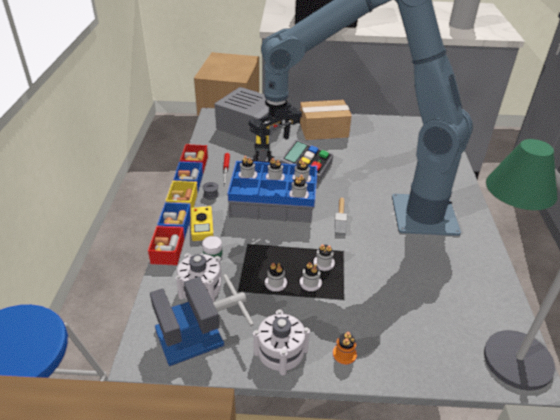

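Call:
jog_arm --pt "0.032 0.026 0 0 0 0 0.088" --pt "0.064 0.052 0 0 0 0 0.088" --pt "0.096 0.078 0 0 0 0 0.088" --pt "0.128 0.104 0 0 0 0 0.088" --pt "0.16 0.13 0 0 0 0 0.088" --pt "0.192 0.156 0 0 0 0 0.088" --pt "0.224 0.183 0 0 0 0 0.088" --pt "0.256 0.209 0 0 0 0 0.088" --pt "0.288 0.235 0 0 0 0 0.088" --pt "0.318 0.26 0 0 0 0 0.088" --pt "0.34 0.278 0 0 0 0 0.088" --pt "0.3507 0.2865 0 0 0 0 0.088"

```text
clock: 16.58
tcp_pos: [0.5243, 0.3826, 0.3963]
tcp_rot: [-0.002, 0.396, 0.918, -0.0]
force: [-0.5, 0.2, -0.2]
gripper_width: 0.0881
```

Run:
```python
from h import *
a=save('wrist','w6.png');cv2.imwrite('pics/w6b.png',cv2.resize(a[:,:,::-1],(800,600)))
print(dets('wrist','spare0'));save('side','s6.png');print(dets('side','spare0'))
st();delta([.5260,.3780,.194],Rdown(43))
```

```text
[([0.3749, 0.2763, -0.0028], 0.78), ([0.4204, 0.3716, -0.005], 0.76), ([0.5275, 0.3754, 0.0014], 0.7)]
[([0.5258, 0.3784, -0.001], 0.92), ([0.3222, 0.6262, -0.0023], 0.83), ([0.4557, -0.0707, 0.0834], 0.79), ([0.415, 0.3691, -0.0001], 0.7)]
t 16.78 p [0.527  0.3768 0.3969] yaz 42.98 z [-0.0012 -0.0025 -1.    ] F [ 0.5 -0.3  0.5] w 0.0878 q [-0.22  0.65 -0.72  1.52  0.45  1.15 -0.28]
delta [0.0018 0.0006 0.2028] rv [-0.0026  0.001  -0.0003] dist 0.203 rows 4.9
```

View pics/w6b.png

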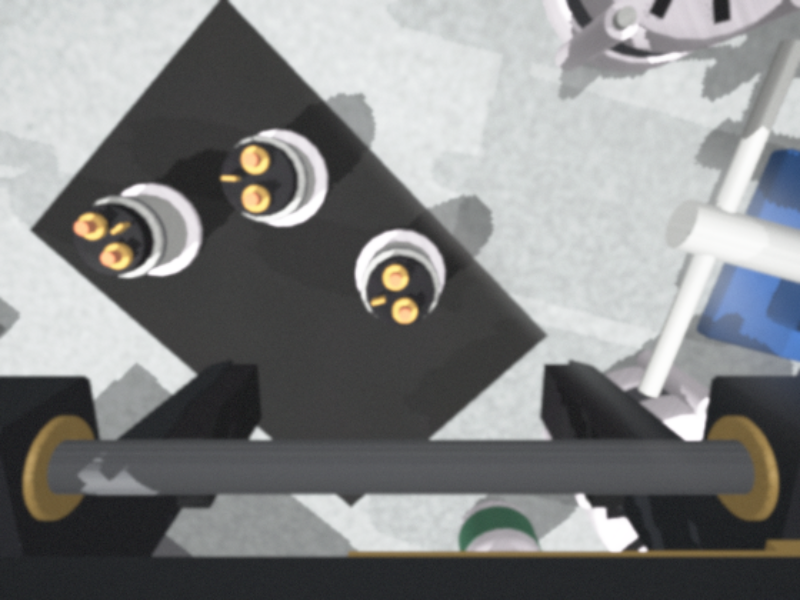

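Run:
```python
from h import *
i=camera_info('side')
for u,v in [(245,298),(250,322),(225,275)]: print([ray(i,u,v,z).round(3).tolist() for z in (0.0,.05,.1,.15)])
i=camera_info('scene')
a=cv2.imread('pics/x5.png');cv2.imwrite('pics/x5c.png',cv2.resize(a[150:300,280:480],(800,600),interpolation=cv2.INTER_CUBIC))
```

```text
[[0.616, 0.447, 0.0], [0.611, 0.49, 0.05], [0.605, 0.534, 0.1], [0.6, 0.578, 0.15]]
[[0.592, 0.537, 0.0], [0.588, 0.577, 0.05], [0.583, 0.617, 0.1], [0.579, 0.656, 0.15]]
[[0.689, 0.356, 0.0], [0.681, 0.403, 0.05], [0.672, 0.45, 0.1], [0.664, 0.498, 0.15]]
```

View pics/x5c.png

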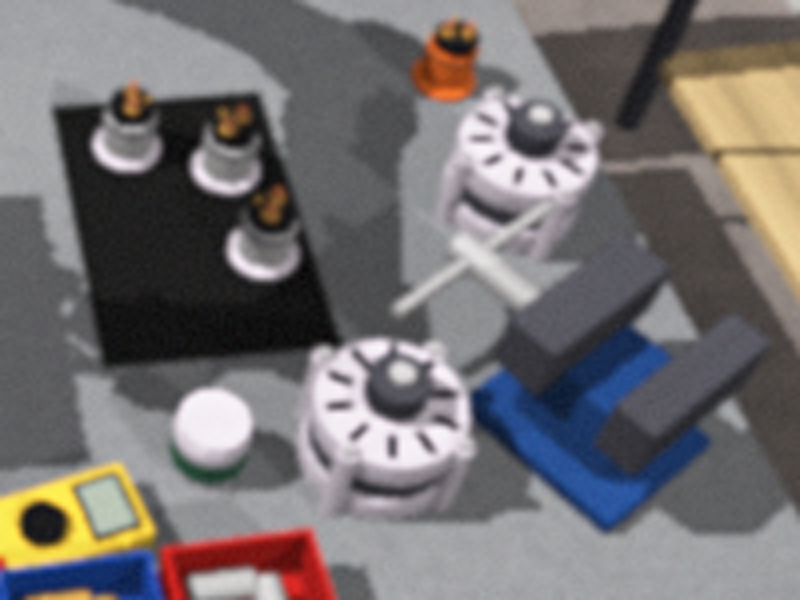

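Call:
jog_arm --pt "0.001 0 0.04 0 0 0 0.088" --pt "0.001 0 0.08 0 0 0 0.088" --pt "0.001 0 0.12 0 0 0 0.088" --pt "0.001 0 0.155 0 0 0 0.088" --pt "0.001 0 0.18 0 0 0 0.088" --pt "0.001 0 0.197 0 0 0 0.08" --pt "0.001 0 0.203 0 0 0 0.07" --pt "0.001 0 0.203 0 0 0 0.04" --pt "0.001 0 0.203 0 0 0 0.04" --pt "0.001 0 0.203 0 0 0 0.04" --pt "0.001 0 0.203 0 0 0 0.04" --pt "0.001 0 0.203 0 0 0 0.04" --force 40

```text
clock: 17.78
tcp_pos: [0.5265, 0.3793, 0.1971]
tcp_rot: [0.001, 0.399, 0.917, 0.001]
force: [-0.6, -0.9, 6.7]
gripper_width: 0.0515
```

Call:
jog_arm --pt "0 0 0 0 0 0 0.04" --pt "0 0 0 0 0 0 0.04" --pt "0 0 -0.005 0 0 0 0.04" --pt "0 0 -0.025 0 0 0 0.04" --pt "0 0 -0.06 0 0 0 0.04" --pt "0 0 -0.1 0 0 0 0.04" --pt "0 0 -0.14 0 0 0 0.04" --pt "0 0 -0.18 0 0 0 0.04" --pt "0 0 -0.204 0 0 0 0.04" --pt "0 0 -0.204 0 0 0 0.04"

```text
clock: 18.62
tcp_pos: [0.5264, 0.3804, 0.4057]
tcp_rot: [0.002, 0.398, 0.917, 0.004]
force: [1.2, 1.7, -3.3]
gripper_width: 0.0511
```

Run:
```python
from h import *
c=np.array([.5592,-.0225]);a=np.radians(-2);M=np.array([[np.cos(a),-np.sin(a)],[np.sin(a),np.cos(a)]])
for n,p in dict(C=(0,.0505),D=(.1,.0505)).items(): print(n,c+M@p)
st(); delta([*(c+M@(0,.0505)),.40],Rdown(43))
```

```text
C [0.561 0.028]
D [0.6609 0.0245]
t 18.62 p [0.5264 0.3804 0.4057] yaz 43.03 z [ 0.0076  0.0062 -1.    ] F [ 1.2  1.7 -3.3] w 0.0511 q [-0.22  0.64 -0.73  1.51  0.45  1.15 -0.28]
delta [-0.2812 -0.2153  0.0038] rv [0.0098 0.0006 0.0006] dist 0.354 rows 8.5
```

Call:
jog_arm --pt "-0.02 -0.015 0.002 0 0 0 0.04" --pt "-0.051 -0.039 0.004 0 0 0 0.04" --pt "-0.084 -0.064 0.004 0 0 0 0.04" --pt "-0.117 -0.09 0.004 0 0 0 0.04" --pt "-0.15 -0.115 0.004 0 0 0 0.04" --pt "-0.183 -0.14 0.004 0 0 0 0.04" --pt "-0.216 -0.165 0.004 0 0 0 0.04" --pt "-0.245 -0.188 0.004 0 0 0 0.04" --pt "-0.267 -0.204 0.004 0 0 0 0.04" --pt "-0.278 -0.213 0.004 0 0 0 0.04" --pt "-0.281 -0.215 0.004 0 0 0 0.04" --pt "-0.281 -0.215 0.004 0 0 0 0.04"

```text
clock: 19.62
tcp_pos: [0.56, 0.0257, 0.3939]
tcp_rot: [-0.001, 0.399, 0.917, -0.001]
force: [-0.2, 0.5, -3.6]
gripper_width: 0.0513
```

Run:
```python
from h import *
a=save('wrist','w7.png')
st(); delta([.561,.028,.284],Rdown(43))
```

```text
t 19.67 p [0.56   0.0275 0.3943] yaz 43.05 z [-0.0016  0.0008 -1.    ] F [-0.6  1.4 -4.4] w 0.0514 q [ 0.42  0.5  -0.73  1.76  0.38  1.03  0.3 ]
delta [-0.0005  0.0011  0.1103] rv [-0.0006 -0.0017  0.0009] dist 0.11 rows 2.6
```

View pics/w7.png

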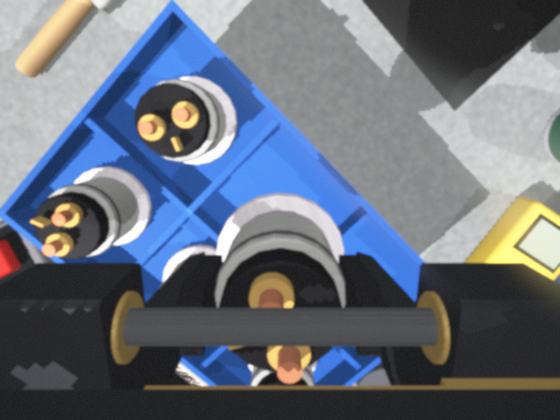

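Call:
jog_arm --pt "0 0.001 0.035 0 0 0 0.04" --pt "0 0.001 0.07 0 0 0 0.04" --pt "0 0.001 0.095 0 0 0 0.04" --pt "0 0.001 0.107 0 0 0 0.04" --pt "0 0.001 0.1105 0 0 0 0.04" --pt "0 0.001 0.1105 0 0 0 0.04" --pt "0 0.001 0.1105 0 0 0 0.04" --pt "0 0.001 0.1105 0 0 0 0.04"

```text
clock: 20.33
tcp_pos: [0.562, 0.0281, 0.2864]
tcp_rot: [0.001, 0.398, 0.917, 0.001]
force: [0.8, 0.6, -5.0]
gripper_width: 0.0511
```

Lower 4 mm more (floor at TCP about 0.282), release, lift.

Call:
jog_arm --pt "0 0 0.002 0 0 0 0.04" --pt "0 0 0.004 0 0 0 0.04" --pt "0 0 0.004 0 0 0 0.04" --pt "0 0 0.004 0 0 0 0.072" --pt "0 0 0.004 0 0 0 0.072" --pt "0 0 0.004 0 0 0 0.072" --pt "0 0 0.004 0 0 0 0.072" --pt "0 0 -0.03 0 0 0 0.072" --pt "0 0 -0.07 0 0 0 0.08" --pt "0 0 -0.11 0 0 0 0.088" --pt "0 0 -0.116 0 0 0 0.088" --pt "0 0 -0.116 0 0 0 0.088"

```text
clock: 21.33
tcp_pos: [0.5621, 0.0279, 0.4036]
tcp_rot: [0.003, 0.399, 0.917, 0.001]
force: [0.0, -0.1, -0.9]
gripper_width: 0.0882
```

Run:
```python
from h import *
st(); save('side','s8.png'); print(dets('side','spare0')); save('scene','x8.png'); print(dets('scene','spare0'))
delta([.419,.370,.40],Rdown(43))
```

```text
t 21.33 p [0.5621 0.0279 0.4036] yaz 43.02 z [ 0.0059  0.     -1.    ] F [ 0.  -0.1 -0.9] w 0.0882 q [ 0.42  0.49 -0.74  1.75  0.38  1.05  0.3 ]
[([0.3744, 0.2774, -0.0019], 0.92), ([0.3252, 0.6239, -0.001], 0.92), ([0.4223, 0.3693, 0.0011], 0.86), ([0.5633, 0.0276, 0.0811], 0.65), ([0.4571, -0.0727, 0.0807], 0.61), ([0.5587, -0.0732, 0.0863], 0.5)]
[([0.5617, 0.024, 0.0897], 0.83), ([0.3232, 0.6257, -0.0011], 0.75), ([0.4568, -0.0672, 0.0858], 0.7), ([0.3755, 0.2812, 0.0039], 0.62), ([0.5527, -0.0713, 0.0822], 0.53), ([0.4183, 0.3712, 0.0046], 0.53)]
delta [ 0.3472  0.1304 -0.0008] rv [-0.0025 -0.0019  0.0005] dist 0.371 rows 8.9
```

View pics/s8.png

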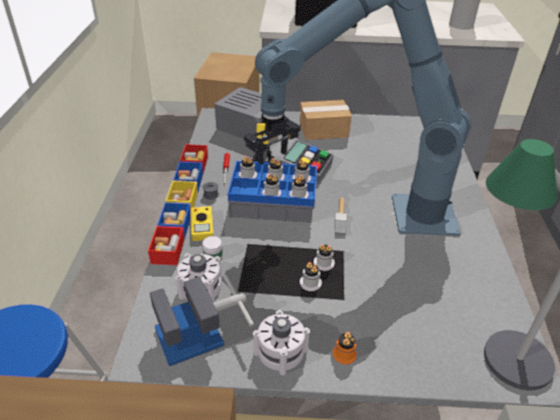

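Call:
jog_arm --pt "0.036 0.013 0 0 0 0 0.088" --pt "0.073 0.027 0 0 0 0 0.088" --pt "0.11 0.041 0 0 0 0 0.088" --pt "0.147 0.055 0 0 0 0 0.088" --pt "0.184 0.069 0 0 0 0 0.088" --pt "0.221 0.083 0 0 0 0 0.088" --pt "0.258 0.097 0 0 0 0 0.088" --pt "0.29 0.109 0 0 0 0 0.088" --pt "0.32 0.12 0 0 0 0 0.088" --pt "0.339 0.127 0 0 0 0 0.088" --pt "0.347 0.1305 0 0 0 0 0.088" --pt "0.347 0.1305 0 0 0 0 0.088"

```text
clock: 22.53
tcp_pos: [0.4185, 0.3717, 0.3995]
tcp_rot: [-0.001, 0.397, 0.918, -0.001]
force: [0.6, 1.0, -0.2]
gripper_width: 0.088
```

Run:
```python
from h import *
a=save('wrist','w9.png');cv2.imwrite('pics/w9b.png',cv2.resize(a[:,:,::-1],(800,600)))
print(dets('wrist','spare0'))
st();delta([.4195,.3700,.194],Rdown(43))
```

```text
[([0.4164, 0.3719, -0.0025], 0.67), ([0.375, 0.2779, -0.0033], 0.6)]
t 22.63 p [0.4205 0.369  0.3996] yaz 42.98 z [-0.001 -0.002 -1.   ] F [-0.4  0.  -0.9] w 0.088 q [-0.21  0.51 -0.8   1.75  0.41  1.06 -0.4 ]
delta [0.0016 0.0004 0.2056] rv [-0.0021  0.0008 -0.0003] dist 0.206 rows 4.9
```

View pics/w9b.png

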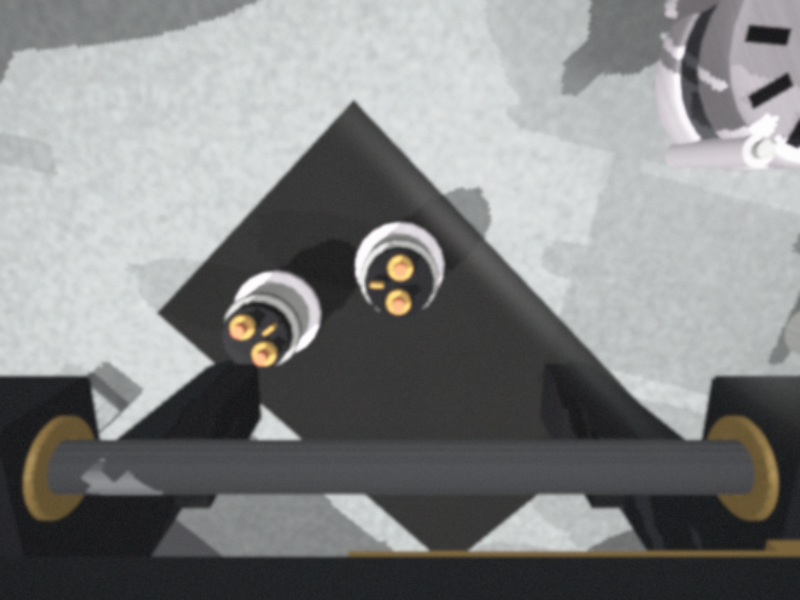

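Call:
jog_arm --pt "0.001 0 0.04 0 0 0 0.088" --pt "0.001 0 0.08 0 0 0 0.088" --pt "0.001 0 0.12 0 0 0 0.085" --pt "0.001 0 0.155 0 0 0 0.08" --pt "0.001 0 0.18 0 0 0 0.08" --pt "0.001 0 0.198 0 0 0 0.08" --pt "0.001 0 0.205 0 0 0 0.07" --pt "0.001 0 0.205 0 0 0 0.04" --pt "0.001 0 0.205 0 0 0 0.04" --pt "0.001 0 0.205 0 0 0 0.04" --pt "0.001 0 0.205 0 0 0 0.04" --pt "0.001 0 0.205 0 0 0 0.04" --force 40

```text
clock: 23.63
tcp_pos: [0.4196, 0.3709, 0.1969]
tcp_rot: [0.001, 0.399, 0.917, 0.0]
force: [-0.3, -2.6, 6.0]
gripper_width: 0.051
```

Call:
jog_arm --pt "0 0 0 0 0 0 0.04" --pt "0 0 0 0 0 0 0.04" --pt "0 0 -0.005 0 0 0 0.04" --pt "0 0 -0.025 0 0 0 0.04" --pt "0 0 -0.06 0 0 0 0.04" --pt "0 0 -0.1 0 0 0 0.04" --pt "0 0 -0.14 0 0 0 0.04" --pt "0 0 -0.18 0 0 0 0.04" --pt "0 0 -0.206 0 0 0 0.04" --pt "0 0 -0.206 0 0 0 0.04"

```text
clock: 24.47
tcp_pos: [0.4196, 0.3727, 0.4078]
tcp_rot: [0.002, 0.398, 0.917, 0.004]
force: [1.1, 0.8, -4.4]
gripper_width: 0.0514
```

Run:
```python
from h import *
st(); delta([.6609,.0245,.405],Rdown(43))
```

```text
t 24.47 p [0.4196 0.3727 0.4078] yaz 43.05 z [ 0.0073  0.0066 -1.    ] F [ 1.1  0.8 -4.4] w 0.0514 q [-0.21  0.5  -0.81  1.74  0.41  1.06 -0.4 ]
delta [-0.4192 -0.0614  0.0022] rv [0.0099 0.0002 0.0009] dist 0.424 rows 10.2
```

Call:
jog_arm --pt "-0.02 -0.003 0 0 0 0 0.04" --pt "-0.06 -0.009 0 0 0 0 0.04" --pt "-0.1 -0.015 0 0 0 0 0.04" --pt "-0.14 -0.021 0 0 0 0 0.04" --pt "-0.18 -0.026 0 0 0 0 0.04" --pt "-0.22 -0.032 0 0 0 0 0.04" --pt "-0.26 -0.038 0 0 0 0 0.04" --pt "-0.3 -0.044 0 0 0 0 0.04" --pt "-0.34 -0.05 0 0 0 0 0.04" --pt "-0.375 -0.055 0 0 0 0 0.04" --pt "-0.403 -0.059 0 0 0 0 0.04" --pt "-0.419 -0.0615 0 0 0 0 0.04"

```text
clock: 25.47
tcp_pos: [0.6613, 0.0181, 0.3996]
tcp_rot: [-0.0, 0.401, 0.916, -0.001]
force: [-0.3, -0.4, -3.5]
gripper_width: 0.0512
```

Run:
```python
from h import *
a=save('wrist','w10.png');capture('wrist')
st(); delta([.6609,.0245,.284],Rdown(43))
```

```text
t 25.57 p [0.6609 0.0192 0.3999] yaz 42.75 z [-0.0017 -0.0016 -1.    ] F [ 0.5 -0.5 -4.2] w 0.0512 q [ 0.35  0.66 -0.7   1.48  0.44  1.17  0.33]
delta [0.004  0.0039 0.1159] rv [-0.0023 -0.     -0.0044] dist 0.116 rows 2.8
```

View pics/w10.png

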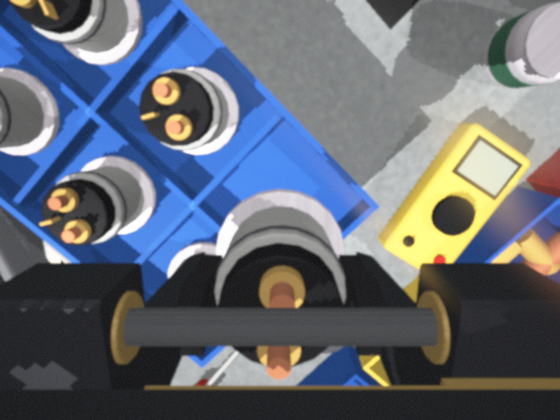

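Call:
jog_arm --pt "0.002 0.002 0.03 0 0 -0.004 0.04" --pt "0.004 0.004 0.065 0 0 -0.004 0.04" --pt "0.004 0.004 0.095 0 0 -0.004 0.04" --pt "0.004 0.004 0.11 0 0 -0.004 0.04" --pt "0.004 0.004 0.116 0 0 -0.004 0.04" --pt "0.004 0.004 0.116 0 0 -0.004 0.04" --pt "0.004 0.004 0.116 0 0 -0.004 0.04" --pt "0.004 0.004 0.116 0 0 -0.004 0.04"

```text
clock: 26.23
tcp_pos: [0.6611, 0.0289, 0.2878]
tcp_rot: [0.001, 0.397, 0.918, 0.001]
force: [-0.2, -0.4, -3.7]
gripper_width: 0.0511
```

Call:
jog_arm --pt "-0.003 -0.003 0.002 0 0 0 0.04" --pt "-0.003 -0.003 0.005 0 0 0 0.04" --pt "-0.003 -0.003 0.0055 0 0 0 0.04" --pt "-0.003 -0.003 0.0055 0 0 0 0.072" --pt "-0.003 -0.003 0.0055 0 0 0 0.072" --pt "-0.003 -0.003 0.0055 0 0 0 0.072" --pt "-0.003 -0.003 0.0055 0 0 0 0.072" --pt "-0.003 -0.003 -0.03 0 0 0 0.072" --pt "-0.003 -0.003 -0.07 0 0 0 0.08" --pt "-0.003 -0.003 -0.11 0 0 0 0.088" --pt "-0.003 -0.003 -0.116 0 0 0 0.088" --pt "-0.003 -0.003 -0.116 0 0 0 0.088"

```text
clock: 27.23
tcp_pos: [0.6611, 0.0248, 0.4053]
tcp_rot: [0.003, 0.397, 0.918, 0.002]
force: [-0.4, -0.4, 0.3]
gripper_width: 0.0883
```

Run:
```python
from h import *
st(); a=save('side','s11.png'); b=save('scene','x11.png')
cv2.imwrite('pics/s11c.png',cv2.resize(a[100:240,200:360,::-1],(800,700//7*7)[:2] if 0 else (680,595),interpolation=cv2.INTER_CUBIC))
for c in('scene','side'):
  for l in ('spare0','scanner','scanner_nose','label','cradle_seat'): print(c,l,dets(c,l))
```

```text
t 27.23 p [0.6611 0.0248 0.4053] yaz 43.26 z [ 0.0064  0.0006 -1.    ] F [-0.4 -0.4  0.3] w 0.0883 q [ 0.35  0.66 -0.7   1.48  0.44  1.17  0.33]
scene spare0 [([0.5548, -0.071, 0.0852], 0.9), ([0.6622, 0.0253, 0.0886], 0.87), ([0.3233, 0.6285, 0.0024], 0.8), ([0.3756, 0.2792, 0.0045], 0.72), ([0.4559, -0.0693, 0.0848], 0.61), ([0.5602, 0.0229, 0.0855], 0.6), ([0.6556, -0.0797, 0.0827], 0.56)]
scene scanner [([0.6182, -0.2798, 0.0106], 0.69), ([0.5557, -0.027, -0.0025], 0.54)]
scene scanner_nose [([0.6209, -0.2212, 0.1101], 0.64)]
scene label [([0.5928, -0.1564, 0.0917], 0.6)]
scene cradle_seat [([0.6161, -0.2815, 0.0146], 0.59)]
side spare0 [([0.3756, 0.2803, -0.004], 0.91), ([0.3281, 0.6252, 0.0009], 0.81), ([0.5609, 0.0269, 0.0845], 0.78), ([0.4621, -0.071, 0.0816], 0.7), ([0.6576, 0.0247, 0.0859], 0.62), ([0.556, -0.0726, 0.0864], 0.58)]
side scanner [([0.6153, -0.284, 0.0142], 0.51)]
side scanner_nose []
side label []
side cradle_seat [([0.6158, -0.2834, 0.0093], 0.62)]
```

View pics/s11c.png

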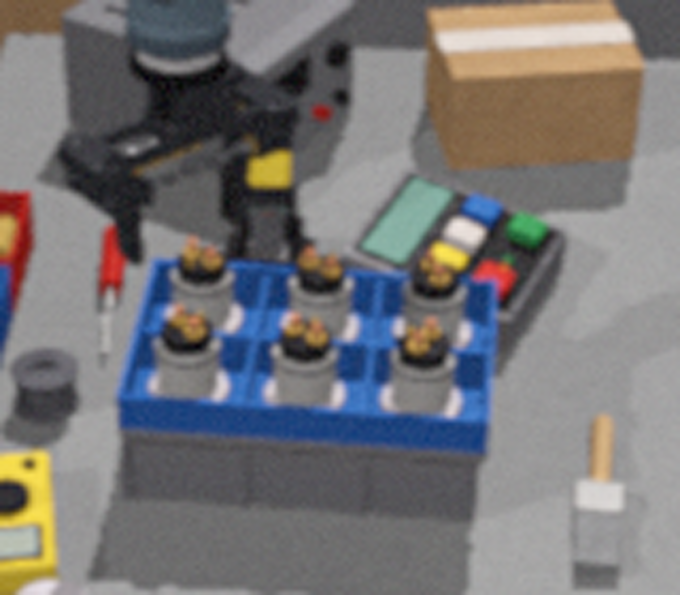

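View pics/x11.png

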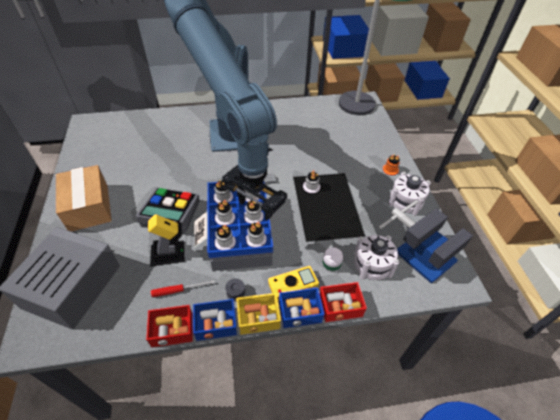

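Run:
```python
from h import *
st(); delta([.6175,-.262,.43],Rdown(-4.4))
```

```text
t 27.83 p [0.6602 0.0242 0.4014] yaz 43.26 z [-0.0004  0.0001 -1.    ] F [0.1 0.5 0.2] w 0.0882 q [ 0.35  0.66 -0.7   1.48  0.44  1.17  0.33]
delta [-0.1791 -0.2272 -0.0286] rv [-0.0003 -0.0002  0.8319] dist 0.291 rows 7.0
```

Call:
jog_arm --pt "-0.02 -0.025 -0.028 0 0 0.08 0.088" --pt "-0.04 -0.05 -0.028 0 0 0.18 0.088" --pt "-0.063 -0.08 -0.028 0 0 0.29 0.088" --pt "-0.085 -0.108 -0.028 0 0 0.4 0.088" --pt "-0.107 -0.136 -0.028 0 0 0.51 0.088" --pt "-0.13 -0.165 -0.028 0 0 0.61 0.088" --pt "-0.15 -0.19 -0.028 0 0 0.7 0.088" --pt "-0.167 -0.212 -0.028 0 0 0.77 0.088" --pt "-0.176 -0.223 -0.028 0 0 0.82 0.088" --pt "-0.179 -0.227 -0.028 0 0 0.832 0.088" --pt "-0.179 -0.227 -0.028 0 0 0.832 0.088"

```text
clock: 28.75
tcp_pos: [0.6175, -0.2621, 0.4296]
tcp_rot: [-0.0, 0.734, 0.679, 0.0]
force: [-0.2, -0.6, -0.1]
gripper_width: 0.088
```

Run:
```python
from h import *
a=save('wrist','w12.png')
cv2.imwrite('pics/w12b.png',cv2.resize(a[:,:,::-1],(800,600)))
for l in ('scanner','scanner_nose','label','cradle_seat'): print(l,dets('wrist',l),dets('wrist',l,search_frame))
st(); print(camera_info('wrist')['cam_to_world'])
```

```text
scanner [([0.613, -0.2829, 0.0077], 0.84)] [([0.6123, -0.2536, 0.1718], 0.94)]
scanner_nose [([0.6163, -0.2274, 0.1066], 0.73)] [([0.7603, -0.2602, 0.0203], 0.22)]
label [([0.5928, -0.1575, 0.0904], 0.6)] [([0.5931, -0.1543, 0.0935], 0.8), ([0.6145, -0.2553, 0.1693], 0.55), ([0.6535, -0.1059, 0.0887], 0.46), ([0.4142, -0.3096, 0.0657], 0.22)]
cradle_seat [] [([0.6555, -0.2897, 0.0099], 0.81)]
t 29.2 p [ 0.6177 -0.2611  0.4297] yaz -4.34 z [-0.      0.0001 -1.    ] F [ 0.1 -0.3  0.4] w 0.088 q [ 0.65  0.6  -0.5   1.43  0.3   1.19  0.04]
[[ 0.9971  0.0737  0.0188  0.623 ]
 [-0.076   0.9641  0.2544 -0.1942]
 [ 0.0006 -0.2551  0.9669  0.4094]
 [ 0.      0.      0.      1.    ]]
```

View pics/w12b.png

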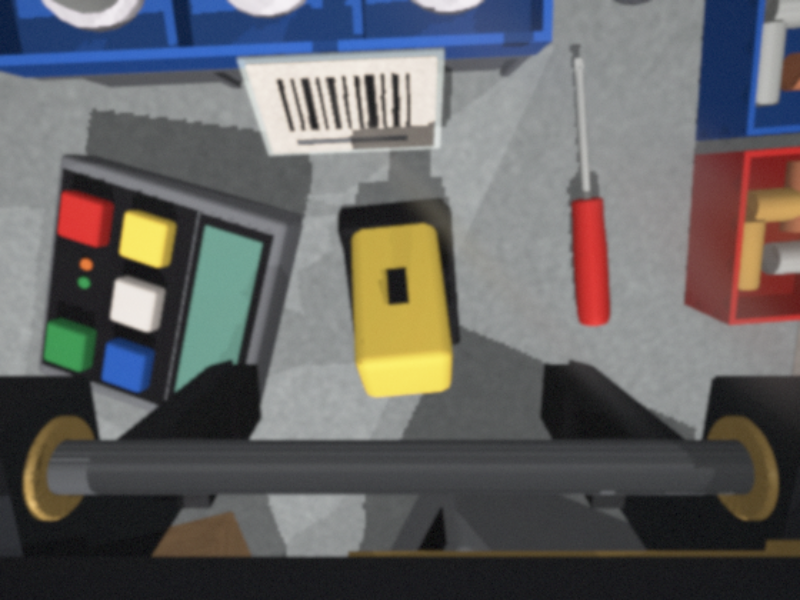

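```bash
cat > fit2.py <<'E'
from h import *
from scipy.optimize import least_squares
def proj(i,P):
    T=np.linalg.inv(np.array(i['cam_to_world']));K=np.array(i['intrinsics'])
    q=(T[:3,:3]@np.array(P).T).T+T[:3,3]; q=np.stack([q[:,0],-q[:,1],-q[:,2]],1)@K.T
    return q[:,:2]/q[:,2:]
def fitpose(i,loc,px,z0,x0,k=.7):
    px=(np.array(px)+.5)*k-.5; loc=np.array(loc)
    def W(q):
        c,s=np.cos(q[2]),np.sin(q[2]); return np.stack([c*loc[:,0]-s*loc[:,1]+q[0],s*loc[:,0]+c*loc[:,1]+q[1],loc[:,2]+z0],1)
    r=least_squares(lambda q:(proj(i,W(q))-px).ravel(),x0)
    print(r.x[:2],np.degrees(r.x[2]).round(2),'res px',r.fun.reshape(-1,2).round(1).tolist()); return r.x
E
python3 - <<'E'
from fit2 import *
i=camera_info('wrist')
s=.5**.5; a=np.array([s,0,-s]);n=np.array([s,0,s]);c=np.array([.02,0,.135]);y=np.array([0,1,0])
# scanner looks +y world ; its left (+y) = -x world => image left
loc=[c+.03*a+.022*n+.023*y,c+.03*a+.022*n-.023*y,c-.044*a+.022*n+.023*y,c-.044*a+.022*n-.023*y,c-.044*a-.022*n+.023*y,c-.044*a-.022*n-.023*y]
px=[(354,234),(435,225),(361,358),(451,351),(370,396),(449,389)]
for z0 in (.01,): fitpose(i,loc,px,z0,[.616,-.282,1.5])
u=np.array([0,s,s]);x=np.array([1,0,0])
loc=[-.052*x+.031*u,.052*x+.031*u,.052*x-.031*u,-.052*x-.031*u]
fitpose(i,loc,[(240,60),(444,50),(440,148),(268,155)],.088,[.593,-.157,0])
loc=[[-.0075,.048,.0679],[-.0075,0,.0679],[-.0075,-.048,.0679],[-.0548,.048,.0598],[-.0548,-.048,.0598]]
fitpose(i,loc,[(147,236),(137,300),(128,362),(86,215),(70,343)],0,[.434,-.274,-.3])
E
```

```text
[ 0.6192 -0.279 ] 91.16 res px [[-1.6, -0.4], [2.2, 0.1], [-4.2, 2.0], [3.0, 0.5], [-2.2, -0.9], [2.9, -1.4]]
[ 0.5954 -0.1533] -2.05 res px [[4.2, 1.6], [-4.3, 2.7], [-3.9, -3.0], [4.1, -3.2]]
[ 0.442  -0.2682] -20.1 res px [[0.8, -1.1], [0.6, 0.8], [0.2, 1.1], [-1.0, -0.6], [-0.7, 0.0]]
```

Run:
```python
import cv2
a=cv2.imread('pics/w12.png')
b=cv2.resize(a[30:290,20:330],None,fx=2.58,fy=2.3,interpolation=cv2.INTER_CUBIC)
cv2.imwrite('pics/z1.png',cv2.resize(a[20:120,150:330],(792,440),interpolation=cv2.INTER_CUBIC))
cv2.imwrite('pics/z2.png',cv2.resize(a[130:290,210:340],(487,600),interpolation=cv2.INTER_CUBIC))
```

```text
(no output)
```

View pics/z1.png

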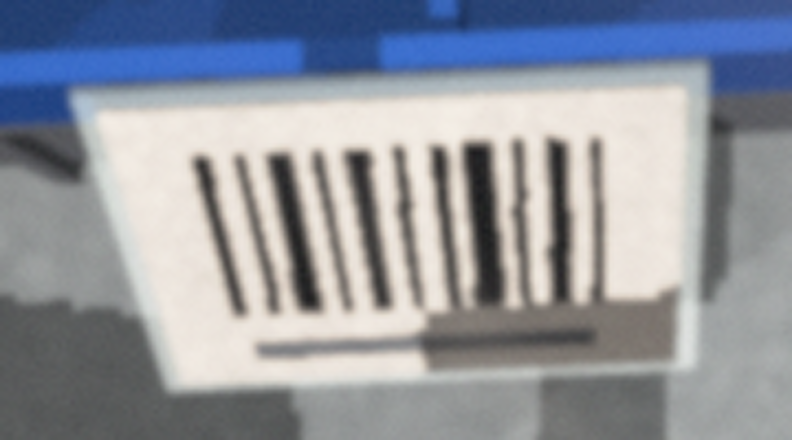

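View pics/z2.png

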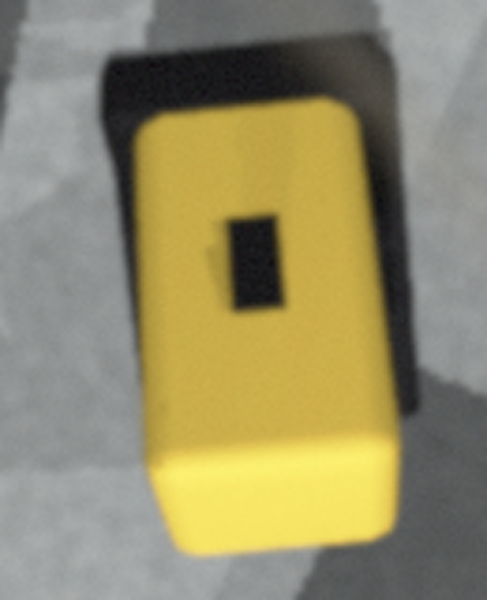

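```bash
cat > l.py <<'E'
from fit2 import *
i=camera_info('wrist');s=.5**.5
def go(loc,px,x0,names):
    px=np.array(px);loc=np.array(loc)
    def W(q):
        c,sn=np.cos(q[2]),np.sin(q[2]); return np.stack([c*loc[:,0]-sn*loc[:,1]+q[0],sn*loc[:,0]+c*loc[:,1]+q[1],loc[:,2]+q[3]],1)
    r=least_squares(lambda q:(proj(i,W(q))-px).ravel(),x0);print(names,r.x,np.degrees(r.x[2]),r.fun.round(1).tolist())
u=np.array([0,s,s]);x=np.array([1,0,0])
loc=[-.052*x+.031*u,.052*x+.031*u,.052*x-.031*u,-.052*x-.031*u]
f=lambda P,k,o:[((a+.5)/k-.5+o[0],(b+.5)/k-.5+o[1]) for a,b in P]
go(loc,f([(97,108),(687,85),(675,358),(172,385)],4.4,(150,20)),[.593,-.157,0,.088],'white')
go(loc,f([(72,92),(710,65),(695,370),(168,392)],4.4,(150,20)),[.593,-.157,0,.088],'outer')
a=np.array([s,0,-s]);n=np.array([s,0,s]);c=np.array([.02,0,.135]);y=np.array([0,1,0])
loc=[c-.044*a+.022*n+.023*y,c-.044*a+.022*n-.023*y,c-.044*a-.022*n+.023*y,c-.044*a-.022*n-.023*y]
go(loc,f([(146,462),(400,445),(182,556),(396,545)],3.75,(210,130)),[.616,-.282,1.55,.01],'scan back')
E
python3 l.py
```

```text
white [ 0.5945 -0.1544 -0.0385  0.0898] -2.2055002602011533 [-1.2, 0.2, -0.2, -0.1, 0.1, 0.8, 1.5, -0.9]
outer [ 0.5971 -0.1567 -0.037   0.1114] -2.1213805780481008 [-0.5, 0.8, 0.4, 0.7, 0.3, -0.8, -0.3, -0.9]
scan back [ 0.6187 -0.2833  1.5752  0.0032] 90.2539037697081 [0.5, 1.5, 0.9, 0.9, -1.7, -0.7, 0.0, -2.1]
```

Call:
jog_arm --pt "0 0 0.035 0 0 -0.085 0.088" --pt "0 0 0.07 0 0 -0.085 0.088" --pt "0 0 0.095 0 0 -0.085 0.088" --pt "0 0 0.113 0 0 -0.085 0.088" --pt "0 0 0.124 0 0 -0.085 0.088" --pt "0 0 0.128 0 0 -0.085 0.08" --pt "0 0 0.128 0 0 -0.085 0.07" --pt "0 0 0.128 0 0 -0.085 0.07" --force 30

```text
clock: 29.87
tcp_pos: [0.6181, -0.2618, 0.3029]
tcp_rot: [0.001, 0.704, 0.71, 0.0]
force: [0.6, 0.4, -0.1]
gripper_width: 0.0711
```

Run:
```python
from h import *
a=save('wrist','w13.png')
cv2.imwrite('pics/w13b.png',cv2.resize(a[:,:,::-1],(800,600)))
a=save('side','s13.png');cv2.imwrite('pics/s13c.png',cv2.resize(a[80:200,200:340,::-1],(700,600),interpolation=cv2.INTER_CUBIC))
st()
```

```text
t 29.97 p [ 0.6182 -0.2619  0.3033] yaz 0.46 z [ 0.0024 -0.0008 -1.    ] F [0.4 0.  0. ] w 0.0701 q [ 0.64  0.73 -0.47  1.53  0.38  0.97  0.07]
```

View pics/w13b.png

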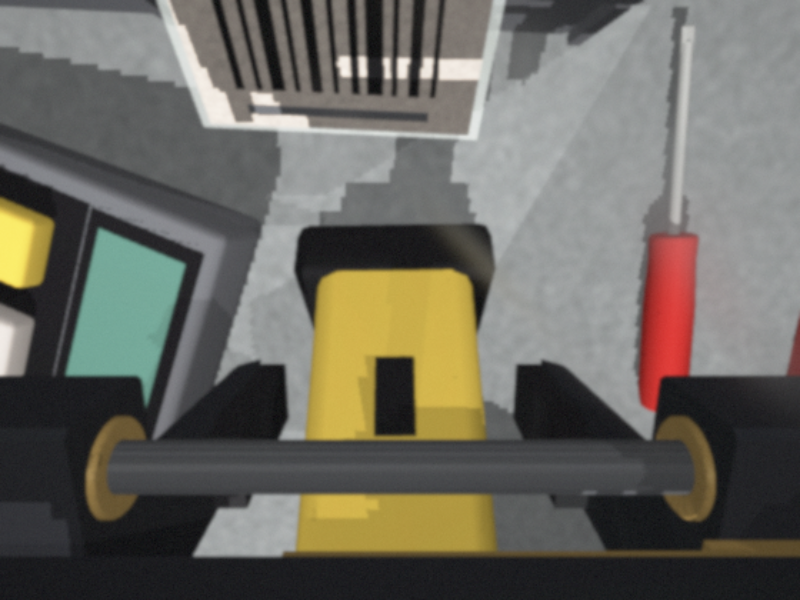

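View pics/s13c.png

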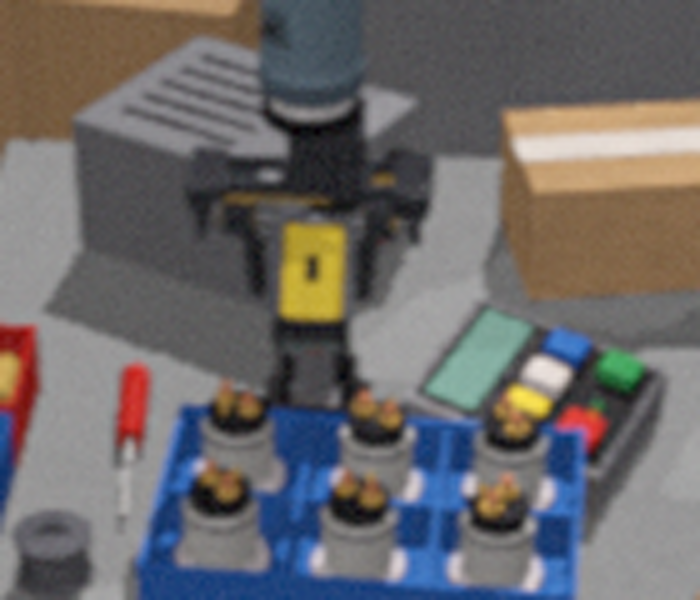

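Call:
jog_arm --pt "0 0 0 0 0 0 0.035" --pt "0 0 0 0 0 0 0.035" --pt "0 0 0 0 0 0 0.035" --pt "0 0 0 0 0 0 0.035" --pt "0 0 0 0 0 0 0.035" --pt "0 0 0 0 0 0 0.035" --pt "0 0 0 0 0 0 0.035" --force 35

```text
clock: 30.55
tcp_pos: [0.6176, -0.2618, 0.302]
tcp_rot: [0.0, 0.704, 0.71, 0.0]
force: [-0.8, -0.0, 3.5]
gripper_width: 0.0454
```

Run:
```python
from h import *
a=save('wrist','w14.png')
cv2.imwrite('pics/w14b.png',cv2.resize(a[:,:,::-1],(800,600)))
st()
```

```text
t 30.6 p [ 0.6176 -0.2618  0.302 ] yaz 0.45 z [ 0.0002 -0.0001 -1.    ] F [-1.2  1.   3.7] w 0.0455 q [ 0.64  0.73 -0.47  1.53  0.38  0.97  0.07]
```

View pics/w14b.png

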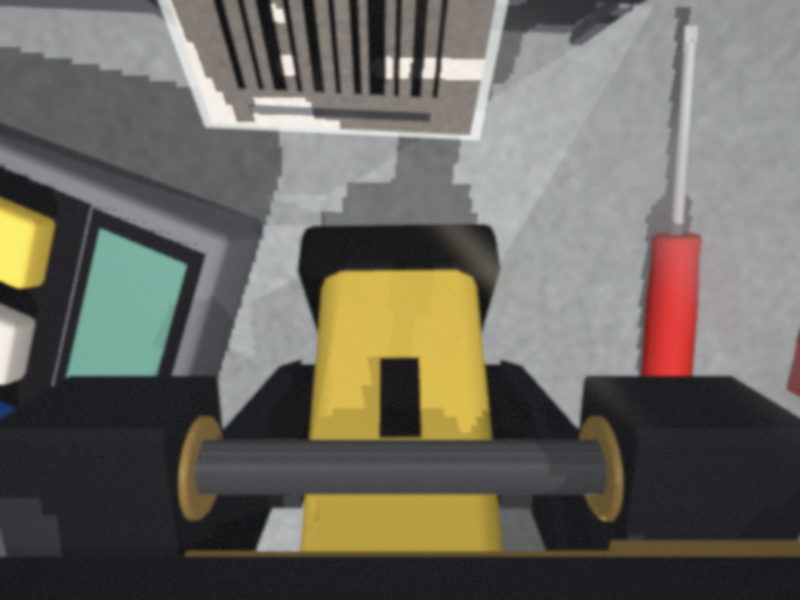

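Run:
```python
from h import *
i=camera_info('wrist')
p=ray(i,(398+.5)*.7-.5,(270+.5)*.7-.5,.1393);print(p,p[1]-.0568, 'head c y',p[1]-.0368)
print(dets('wrist','scanner_nose'),dets('wrist','scanner'),dets('wrist','label'))
```

```text
[ 0.617  -0.2213  0.1393] -0.27812252004064825 head c y -0.2581225200406483
[([0.6186, -0.2249, 0.1051], 0.8)] [([0.6143, -0.2806, 0.0082], 0.79)] [([0.5899, -0.1556, 0.086], 0.81)]
```

Call:
jog_arm --pt "0 0 -0.004 0 0 0 0.035" --pt "0 0 -0.015 0 0 0 0.035" --pt "0 0 -0.03 0 0 0 0.035" --pt "0 0 -0.045 0 0 0 0.035" --pt "0 0 -0.055 0 0 0 0.035" --pt "0 0 -0.058 0 0 0 0.035" --pt "0 0 -0.058 0 0 0 0.035" --pt "0 0 -0.058 0 0 0 0.035"

```text
clock: 31.42
tcp_pos: [0.6173, -0.2618, 0.3592]
tcp_rot: [-0.0, 0.704, 0.71, -0.0]
force: [-0.3, 0.7, -2.8]
gripper_width: 0.0457
```

Run:
```python
from h import *
a=save('wrist','w15.png')
cv2.imwrite('pics/w15b.png',cv2.resize(a[:,:,::-1],(800,600)))
print(dets('wrist','scanner_nose'),dets('wrist','label'))
save('side','s15.png');save('scene','x15.png');print(dets('side','scanner_nose'),dets('scene','scanner_nose'),dets('scene','label'))
st();delta([.5895,-.271,.358],Rdown(-2.1))
```

```text
[] [([0.5909, -0.1571, 0.0872], 0.76)]
[] [([0.6192, -0.2272, 0.1615], 0.88)] []
t 31.82 p [ 0.6175 -0.2618  0.3593] yaz 0.46 z [-0.0005  0.0002 -1.    ] F [-0.5  0.  -1.2] w 0.0457 q [ 0.66  0.67 -0.5   1.49  0.34  1.07  0.09]
delta [-0.009  -0.0281  0.0014] rv [-0.0005 -0.0002  0.0448] dist 0.03 rows 0.7
```

View pics/w15b.png

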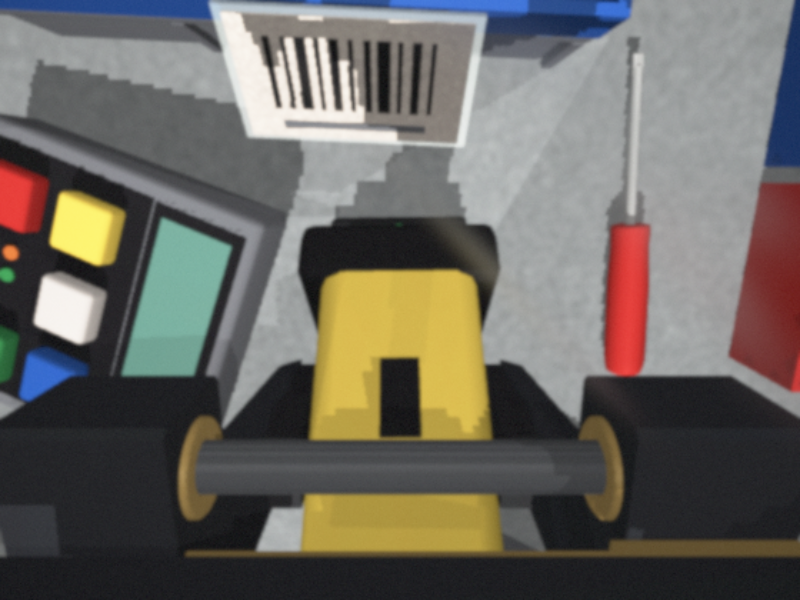

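Call:
jog_arm --pt "-0.003 -0.009 0.001 0 0 0.015 0.035" --pt "-0.007 -0.02 0.001 0 0 0.03 0.035" --pt "-0.009 -0.0285 0.001 0 0 0.045 0.035" --pt "-0.009 -0.0285 0.001 0 0 0.045 0.035" --pt "-0.009 -0.0285 0.001 0 0 0.045 0.035" --pt "-0.009 -0.0285 0.001 0 0 0.045 0.035" --pt "-0.009 -0.0285 0.001 0 0 0.045 0.035"

```text
clock: 32.4
tcp_pos: [0.5894, -0.2707, 0.3589]
tcp_rot: [0.0, 0.72, 0.694, 0.0]
force: [0.1, -0.5, -2.2]
gripper_width: 0.0456
```

Run:
```python
from h import *
a=save('wrist','w16.png')
cv2.imwrite('pics/w16b.png',cv2.resize(a[:,:,::-1],(800,600)))
cv2.imwrite('pics/z16.png',cv2.resize(a[0:200,120:380,::-1],(780,600),interpolation=cv2.INTER_CUBIC))
print(dets('wrist','label'))
a=save('scene','x16.png');cv2.imwrite('pics/x16c.png',cv2.resize(a[180:280,120:280,::-1],(800,500),interpolation=cv2.INTER_CUBIC))
print(dets('scene','scanner_nose'),dets('scene','label'))
st();print(camera_info('wrist')['cam_to_world'])
```

```text
[([0.592, -0.1595, 0.0854], 0.67)]
[([0.5894, -0.2352, 0.1659], 0.89)] [([0.5922, -0.1539, 0.0873], 0.82), ([0.5918, -0.2324, 0.1661], 0.65), ([0.4539, -0.0685, 0.0824], 0.15)]
t 32.65 p [ 0.5893 -0.2708  0.3587] yaz -2.1 z [ 0.      0.0001 -1.    ] F [ 0.3  0.4 -1.9] w 0.0456 q [ 0.69  0.63 -0.49  1.56  0.33  1.03  0.07]
[[ 0.9993  0.0359  0.0088  0.592 ]
 [-0.0369  0.9662  0.255  -0.2038]
 [ 0.0007 -0.2552  0.9669  0.3383]
 [ 0.      0.      0.      1.    ]]
```

View pics/z16.png

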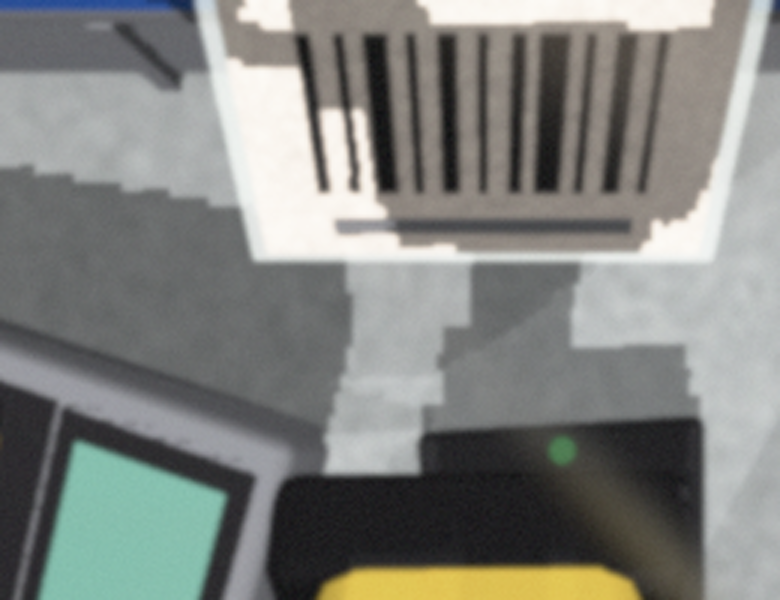

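View pics/x16c.png

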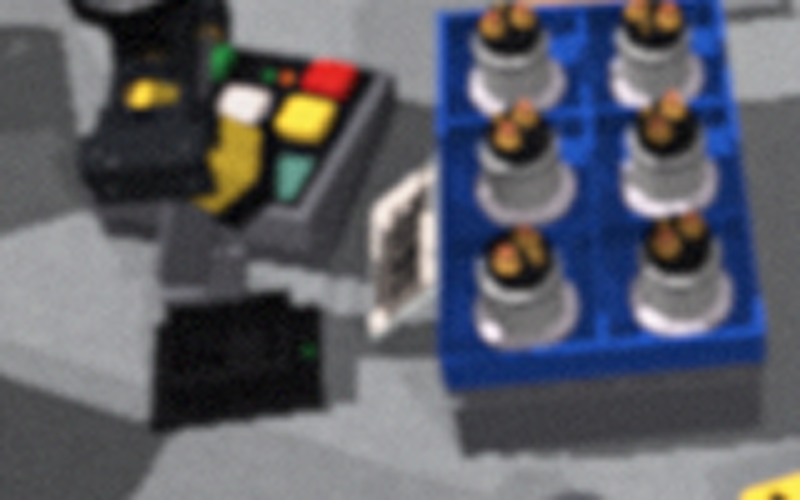

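Call:
jog_arm --pt "0 0 0 0 0 0 0.035" --pt "0 0 0 0 0 0 0.035" --pt "0 0 0 0 0 0 0.035" --pt "0 0 0 0 0 0 0.035" --pt "0 0 0 0 0 0 0.035" --pt "0 0 0 0 0 0 0.035" --pt "0 0 0 0 0 0 0.035" --pt "0 0 0 0 0 0 0.035" --pt "0 0 0 0 0 0 0.035" --pt "0 0 0 0 0 0 0.035" --pt "0 0 0 0 0 0 0.035" --pt "0 0 0 0 0 0 0.035"

```text
clock: 33.65
tcp_pos: [0.5891, -0.271, 0.3587]
tcp_rot: [-0.0, 0.72, 0.694, -0.0]
force: [0.4, -0.3, -1.8]
gripper_width: 0.0455
```

Call:
jog_arm --pt "0 0 0 0 0 0 0.035" --pt "0 0 0 0 0 0 0.035" --pt "0 0 0 0 0 0 0.035" --pt "0 0 0 0 0 0 0.035" --pt "0 0 0 0 0 0 0.035" --pt "0 0 0 0 0 0 0.035" --pt "0 0 0 0 0 0 0.035" --pt "0 0 0 0 0 0 0.035" --pt "0 0 0 0 0 0 0.035" --pt "0 0 0 0 0 0 0.035" --pt "0 0 0 0 0 0 0.035" --pt "0 0 0 0 0 0 0.035"

```text
clock: 34.65
tcp_pos: [0.5891, -0.271, 0.3587]
tcp_rot: [-0.0, 0.72, 0.694, -0.0]
force: [0.0, -0.9, -2.4]
gripper_width: 0.0457
```

Run:
```python
from h import *
st();delta([.6176,-.2618,.3592],Rdown(.45))
```

```text
t 34.65 p [ 0.5891 -0.271   0.3587] yaz -2.12 z [-0. -0. -1.] F [ 0.  -0.9 -2.4] w 0.0457 q [ 0.69  0.63 -0.49  1.56  0.33  1.03  0.07]
delta [ 0.0103  0.0281 -0.0005] rv [-0.      0.     -0.0448] dist 0.03 rows 0.7
```

Call:
jog_arm --pt "0.003 0.009 0 0 0 -0.015 0.035" --pt "0.007 0.02 0 0 0 -0.03 0.035" --pt "0.0103 0.0281 -0.001 0 0 -0.045 0.035" --pt "0.0103 0.0281 -0.001 0 0 -0.045 0.035" --pt "0.0103 0.0281 -0.001 0 0 -0.045 0.035" --pt "0.0103 0.0281 -0.001 0 0 -0.045 0.035"

```text
clock: 35.15
tcp_pos: [0.6174, -0.2619, 0.3595]
tcp_rot: [-0.0, 0.704, 0.71, -0.0]
force: [-0.0, -0.3, -1.4]
gripper_width: 0.0455
```

Run:
```python
from h import *
a=save('scene','x17.png');cv2.imwrite('pics/x17c.png',cv2.resize(a[180:280,120:280,::-1],(800,500),interpolation=cv2.INTER_CUBIC))
st();delta([.6176,-.2618,.303],Rdown(.45))
```

```text
t 35.2 p [ 0.6172 -0.2621  0.3595] yaz 0.43 z [-0.0007 -0.0003 -1.    ] F [-0.1  0.3 -2.3] w 0.0453 q [ 0.66  0.67 -0.5   1.49  0.34  1.07  0.09]
delta [0.0003 0.0004 0.0565] rv [-0.0007  0.0003 -0.0003] dist 0.057 rows 1.4
```

View pics/x17c.png

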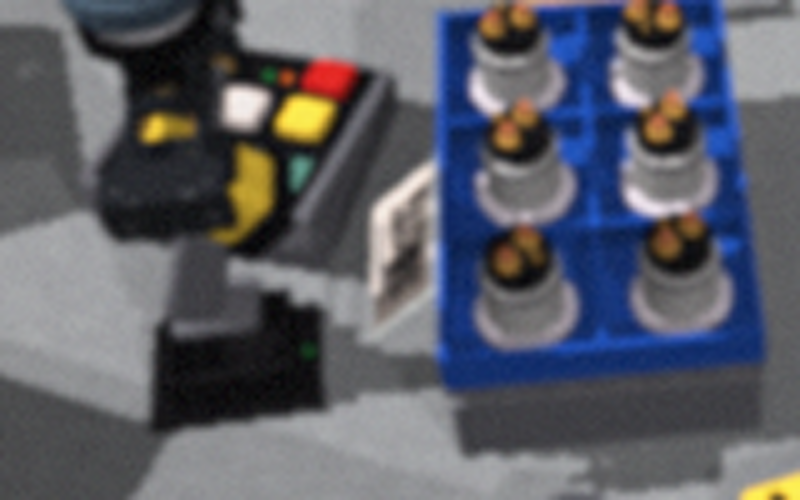

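Scanner foot hangs over the cradle cup (about pixel (215,310) in the crop); lower it.

Call:
jog_arm --pt "0 0 0.01 0 0 0 0.035" --pt "0 0 0.022 0 0 0 0.035" --pt "0 0 0.034 0 0 0 0.035" --pt "0 0 0.045 0 0 0 0.035" --pt "0 0 0.052 0 0 0 0.035" --pt "0 0 0.055 0 0 0 0.035" --pt "0 0 0.0555 0 0 0 0.035" --pt "0 0 0.0555 0 0 0 0.035"

```text
clock: 35.87
tcp_pos: [0.6177, -0.2617, 0.3042]
tcp_rot: [-0.0, 0.704, 0.71, 0.0]
force: [-0.4, -0.6, -1.4]
gripper_width: 0.0459
```

Run:
```python
from h import *
st()
```

```text
t 35.87 p [ 0.6177 -0.2617  0.3042] yaz 0.47 z [ 0.0001  0.0001 -1.    ] F [-0.4 -0.6 -1.4] w 0.0459 q [ 0.64  0.73 -0.47  1.53  0.38  0.97  0.07]
```

Call:
jog_arm --pt "0 0 0.001 0 0 0 0.035" --pt "0 0 0.002 0 0 0 0.035" --pt "0 0 0.0025 0 0 0 0.035" --pt "0 0 0.0025 0 0 0 0.035"

```text
clock: 36.2
tcp_pos: [0.6177, -0.2618, 0.302]
tcp_rot: [0.0, 0.704, 0.71, 0.0]
force: [-0.5, -0.6, -1.7]
gripper_width: 0.0459
```

Call:
jog_arm --pt "0 0 0.001 0 0 0 0.035" --pt "0 0 0.0015 0 0 0 0.035" --pt "0 0 0.0015 0 0 0 0.035"

```text
clock: 36.45
tcp_pos: [0.6178, -0.2617, 0.302]
tcp_rot: [0.0, 0.704, 0.71, -0.0]
force: [-3.7, 0.8, 9.0]
gripper_width: 0.0457
```

Contact with the floor (9 N up). Release gently and lift clear.

Call:
jog_arm --pt "0 0 -0.001 0 0 0 0.035" --pt "0 0 -0.001 0 0 0 0.05" --pt "0 0 -0.001 0 0 0 0.06" --pt "0 0 -0.001 0 0 0 0.075" --pt "0 0 -0.001 0 0 0 0.088" --pt "0 0 -0.001 0 0 0 0.088" --pt "0 0 -0.001 0 0 0 0.088" --pt "0 0 -0.001 0 0 0 0.088" --pt "0 0 -0.02 0 0 0 0.088" --pt "0 0 -0.05 0 0 0 0.088" --pt "0 0 -0.09 0 0 0 0.088" --pt "0 0 -0.12 0 0 0 0.088"

```text
clock: 37.45
tcp_pos: [0.6177, -0.2617, 0.4227]
tcp_rot: [0.0, 0.704, 0.71, 0.0]
force: [1.0, 0.3, 1.5]
gripper_width: 0.0881
```

Run:
```python
from h import *
a=save('wrist','w18.png');cv2.imwrite('pics/w18b.png',cv2.resize(a[:,:,::-1],(800,600)))
print(dets('wrist','scanner'),dets('wrist','scanner_nose'))
b=save('scene','x18.png');save('side','s18.png')
cv2.imwrite('pics/x18c.png',cv2.resize(b[180:280,120:280,::-1],(800,500),interpolation=cv2.INTER_CUBIC))
for l in('terminal','scanner'): print(l,dets('scene',l),dets('side',l),dets('wrist',l))
st()
```

```text
[] [([0.6176, -0.2256, 0.1036], 0.81)]
terminal [([0.432, -0.2707, -0.0004], 0.75)] [([0.4323, -0.2714, 0.0008], 0.96), ([0.7639, -0.2251, 0.0001], 0.74)] [([0.4343, -0.2779, -0.0009], 0.94), ([0.6184, -0.2277, 0.1055], 0.52)]
scanner [([0.6182, -0.2832, 0.0137], 0.85), ([0.555, -0.0692, 0.0832], 0.53)] [([0.616, -0.2824, 0.0137], 0.69)] []
t 38.0 p [ 0.6174 -0.2617  0.4191] yaz 0.47 z [-0.0016  0.0007 -1.    ] F [ 0.2 -0.1 -0.6] w 0.088 q [ 0.67  0.61 -0.51  1.44  0.31  1.17  0.12]
```

View pics/w18b.png

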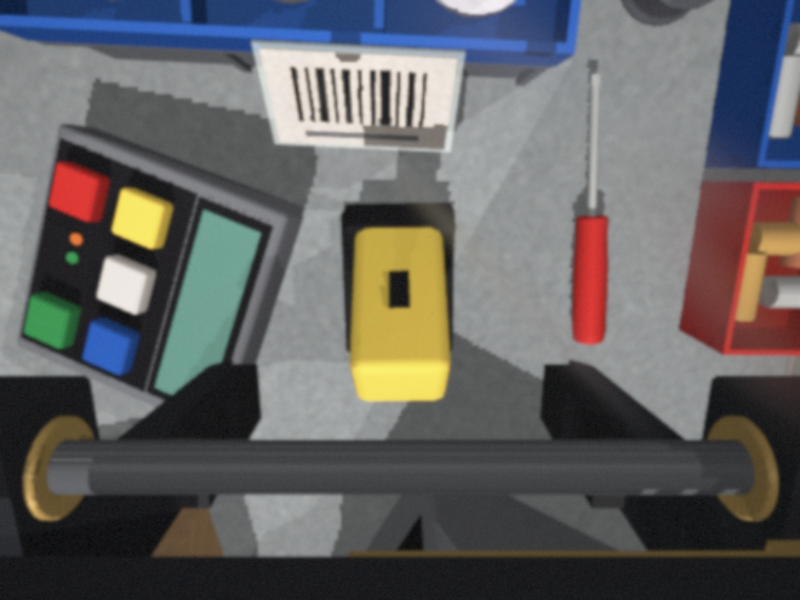

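View pics/x18c.png

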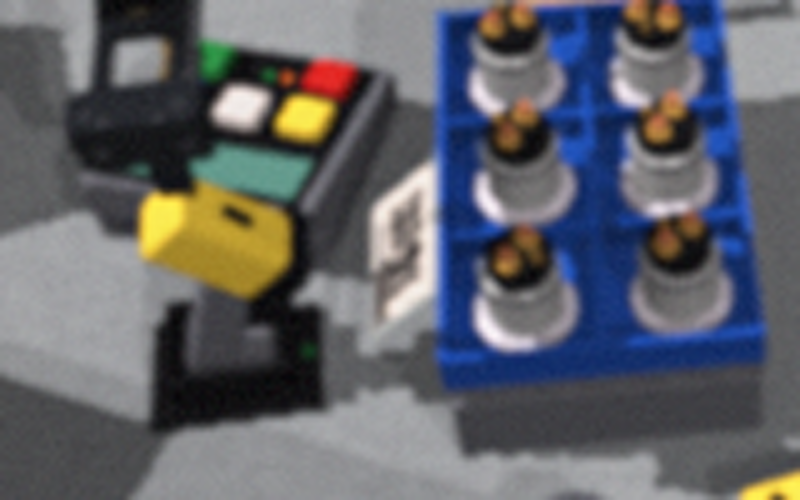

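Run:
```python
from h import *
st();delta([.40,-.32,.40],Rdown(-20))
```

```text
t 38.0 p [ 0.6174 -0.2617  0.4191] yaz 0.47 z [-0.0016  0.0007 -1.    ] F [ 0.2 -0.1 -0.6] w 0.088 q [ 0.67  0.61 -0.51  1.44  0.31  1.17  0.12]
delta [-0.0565 -0.2178  0.0194] rv [-0.0017 -0.0004  0.3572] dist 0.226 rows 5.4
```

Call:
jog_arm --pt "-0.008 -0.03 0 0 0 0.05 0.06" --pt "-0.018 -0.068 0.005 0 0 0.12 0.03" --pt "-0.028 -0.106 0.01 0 0 0.19 0" --pt "-0.038 -0.144 0.015 0 0 0.25 0" --pt "-0.047 -0.18 0.019 0 0 0.31 0" --pt "-0.053 -0.205 0.019 0 0 0.345 0" --pt "-0.0565 -0.218 0.019 0 0 0.357 0" --pt "-0.0565 -0.218 0.019 0 0 0.357 0" --pt "-0.0565 -0.218 0.019 0 0 0.357 0" --pt "-0.0565 -0.218 0.019 0 0 0.357 0" --pt "-0.0565 -0.218 0.019 0 0 0.357 0" --pt "-0.0565 -0.218 0.019 0 0 0.357 0"

```text
clock: 39.0
tcp_pos: [0.4015, -0.3193, 0.4012]
tcp_rot: [0.0, 0.818, 0.575, 0.001]
force: [1.2, 0.4, -0.8]
gripper_width: 0.0104
```

Run:
```python
from h import *
a=save('wrist','w19.png');cv2.imwrite('pics/w19b.png',cv2.resize(a[:,:,::-1],(800,600)))
print(dets('wrist','terminal'),[ (k,dets('wrist','key_'+k,search_frame)) for k in('yellow','white','blue','red','green')])
st()
```

```text
[([0.4378, -0.273, 0.0013], 0.74)] [('yellow', [([0.4463, -0.2322, 0.0706], 0.9)]), ('white', [([0.4287, -0.2701, 0.0689], 0.82)]), ('blue', [([0.4095, -0.3152, 0.0671], 0.55)]), ('red', [([0.4011, -0.2141, 0.0583], 0.94)]), ('green', [([0.3667, -0.2996, 0.0638], 0.56)])]
t 39.35 p [ 0.4002 -0.3199  0.4012] yaz -19.98 z [ 0.      0.0001 -1.    ] F [-0.3  0.6  0.4] w 0.0005 q [ 0.96  0.34 -0.46  1.88  0.18  0.96  0.07]
```

View pics/w19b.png

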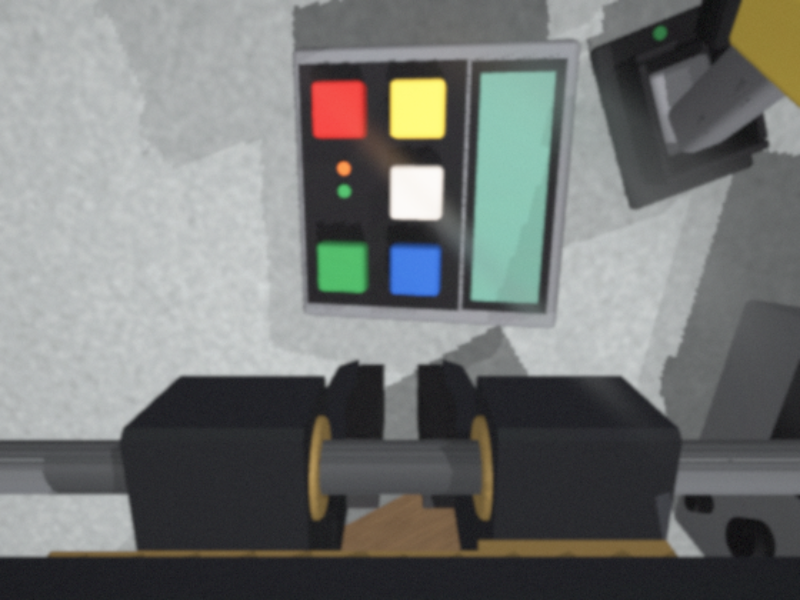

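Run:
```python
from fit2 import *
i=camera_info('wrist')
loc=[[-.0075,.048,.0679],[-.0075,0,.0679],[-.0075,-.048,.0679],[-.0548,.048,.0598],[-.0548,-.048,.0598]]
px=[(418,109),(416.5,193),(415,270),(340,110),(343,267)]
q=fitpose(i,loc,px,0,[.434,-.274,-.3])
# with scale check
c,s=np.cos(q[2]),np.sin(q[2])
for n,l in zip(['yellow','white','blue','red','green'],loc): print(n,c*l[0]-s*l[1]+q[0],s*l[0]+c*l[1]+q[1])
```

```text
[ 0.4357 -0.2735] -20.6 res px [[0.6, -0.7], [0.5, -0.0], [0.6, 1.0], [-0.9, -0.8], [-0.8, 0.9]]
yellow 0.44558385089503877 -0.22588248557421767
white 0.4286927670884557 -0.2708123340920904
blue 0.4118016832818726 -0.31574218260996306
red 0.4013092293347184 -0.20923773007314728
green 0.36752706172155225 -0.29909742710889264
```

```bash
cat > keys.py <<'E'
from h import *
P=np.radians(-20.6);T=np.array([.4355,-.2735])
t=np.radians(10)
y=np.array([np.cos(t)*np.cos(P),np.cos(t)*np.sin(P),np.sin(t)]);z=np.array([np.sin(t)*np.cos(P),np.sin(t)*np.sin(P),-np.cos(t)]);x=np.cross(y,z)
RK=R.from_matrix(np.stack([x,y,z],1))
L=dict(yellow=(-.0075,.048,.0679),white=(-.0075,0,.0679),blue=(-.0075,-.048,.0679),green=(-.0548,-.048,.0598))
def key(n,h):
    l=L[n];c,s=np.cos(P),np.sin(P)
    p=np.array([c*l[0]-s*l[1]+T[0],s*l[0]+c*l[1]+T[1],l[2]])
    return p-z*(h+.166)
E
python3 - <<'E'
from keys import *
st();print(key('yellow',.03));delta(key('yellow',.03),RK)
E
```

```text
t 39.35 p [ 0.4002 -0.3199  0.4012] yaz -19.98 z [ 0.      0.0001 -1.    ] F [-0.3  0.6  0.4] w 0.0005 q [ 0.96  0.34 -0.46  1.88  0.18  0.96  0.07]
[ 0.4135 -0.214   0.2609]
delta [ 0.1042 -0.0237  0.1403] rv [-0.1745 -0.001   0.0108] dist 0.176 rows 4.2
```

Call:
jog_arm --pt "0.03 -0.007 0 -0.05 0 0.003 0" --pt "0.065 -0.015 0.005 -0.11 0 0.006 0" --pt "0.09 -0.021 0.03 -0.15 0 0.01 0" --pt "0.104 -0.0237 0.065 -0.1745 -0.001 0.011 0" --pt "0.104 -0.0237 0.1 -0.1745 -0.001 0.011 0" --pt "0.104 -0.0237 0.128 -0.1745 -0.001 0.011 0" --pt "0.104 -0.0237 0.14 -0.1745 -0.001 0.011 0" --pt "0.104 -0.0237 0.14 -0.1745 -0.001 0.011 0" --pt "0.104 -0.0237 0.14 -0.1745 -0.001 0.011 0" --pt "0.104 -0.0237 0.14 -0.1745 -0.001 0.011 0"

```text
clock: 40.18
tcp_pos: [0.4139, -0.2144, 0.2622]
tcp_rot: [0.072, 0.819, 0.567, 0.05]
force: [0.7, -0.0, -0.4]
gripper_width: 0.0006
```

Run:
```python
from keys import *
a=save('wrist','w20.png');cv2.imwrite('pics/w20b.png',cv2.resize(a[:,:,::-1],(800,600)))
b=save('scene','x20.png');cv2.imwrite('pics/x20c.png',cv2.resize(b[170:250,120:220,::-1],(750,600),interpolation=cv2.INTER_CUBIC))
b=save('side','s20.png');cv2.imwrite('pics/s20c.png',cv2.resize(b[110:190,250:350,::-1],(750,600),interpolation=cv2.INTER_CUBIC))
st();delta(key('yellow',.0),RK);print(sense()['tcp_pos'])
```

```text
t 40.33 p [ 0.4138 -0.2146  0.2624] yaz -20.65 z [ 0.1645 -0.0624 -0.9844] F [-0.4  0.4 -0.5] w 0.0003 q [ 0.69  0.46 -0.37  2.16  0.42  0.4  -0.36]
delta [ 0.0005 -0.0008  0.0314] rv [ 0.0023  0.0005 -0.0009] dist 0.031 rows 0.8
[ 0.4138 -0.2146  0.2624]
```

View pics/w20b.png

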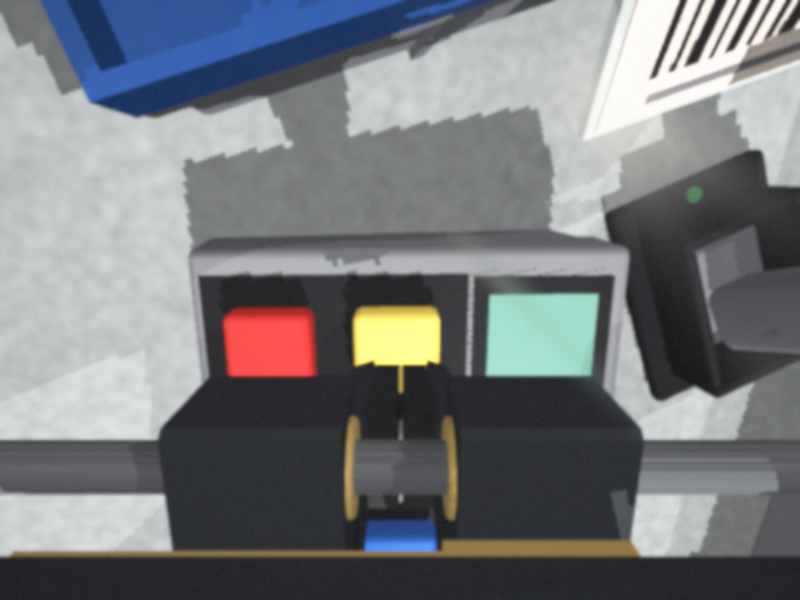

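View pics/x20c.png

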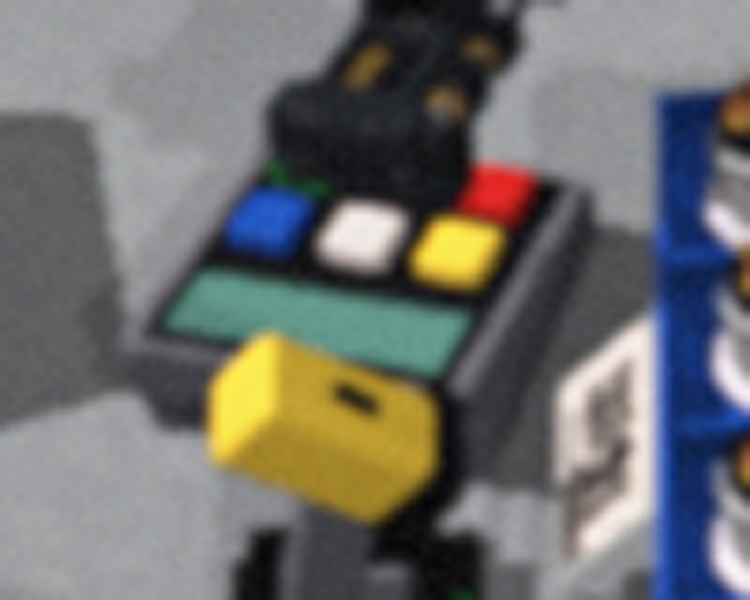

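View pics/s20c.png

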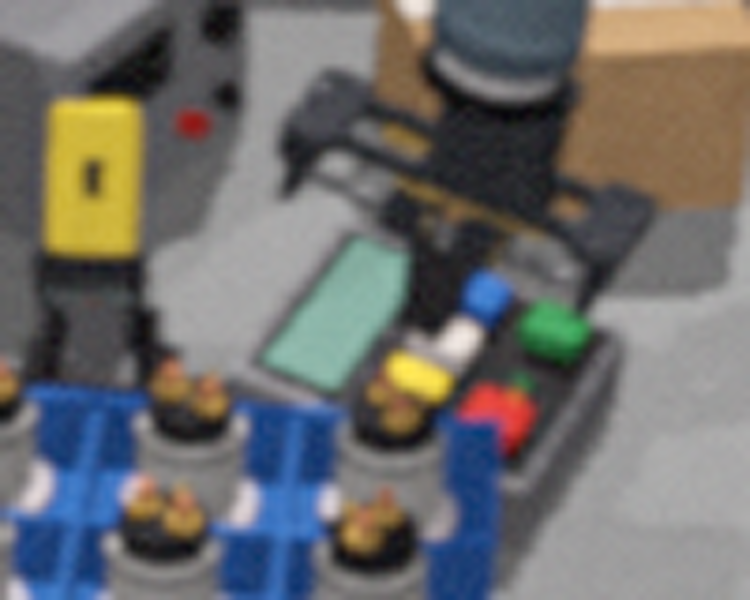

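Call:
jog_arm --pt "0.0005 -0.0008 0.015 0.002 0 0 0" --pt "0.0005 -0.0008 0.026 0.002 0 0 0" --pt "0.0005 -0.0008 0.032 0.002 0 0 0" --pt "0.0005 -0.0008 0.036 0.002 0 0 0" --pt "0.0005 -0.0008 0.038 0.002 0 0 0" --pt "0.0005 -0.0008 0.038 0.002 0 0 0"

```text
clock: 40.83
tcp_pos: [0.4188, -0.2156, 0.2254]
tcp_rot: [0.071, 0.819, 0.567, 0.048]
force: [-12.1, 5.3, 32.4]
gripper_width: 0.0009
```

Run:
```python
from keys import *
b=save('scene','x21.png');cv2.imwrite('pics/x21c.png',cv2.resize(b[170:250,120:220,::-1],(750,600),interpolation=cv2.INTER_CUBIC))
st();delta(key('yellow',.0),RK)
```

```text
t 40.88 p [ 0.4188 -0.2156  0.2254] yaz -20.6 z [ 0.1603 -0.0624 -0.9851] F [-11.2   4.1  31.8] w 0.0004 q [ 0.63  0.53 -0.29  2.17  0.48  0.32 -0.42]
delta [-0.0003  0.0007 -0.0059] rv [-0.0016  0.002  -0.    ] dist 0.006 rows 0.1
```

View pics/x21c.png

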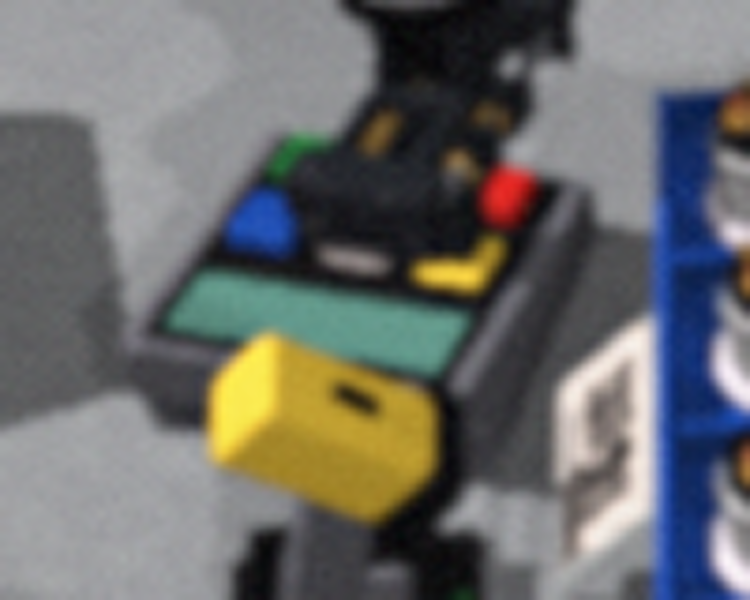

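Call:
jog_arm --pt "0 0 -0.001 0 0 0 0" --pt "0 0 -0.001 0 0 0 0" --pt "0 0 -0.015 0 0 0 0" --pt "0 0 -0.03 0 0 0 0" --pt "0 0 -0.036 0 0 0 0" --pt "0 0 -0.036 0 0 0 0" --pt "0 0 -0.036 0 0 0 0"

```text
clock: 41.47
tcp_pos: [0.4132, -0.2137, 0.2591]
tcp_rot: [0.071, 0.819, 0.567, 0.049]
force: [-0.7, -0.1, -0.3]
gripper_width: 0.0
```

Run:
```python
from keys import *
st();delta(key('white',.03),RK)
```

```text
t 41.47 p [ 0.4132 -0.2137  0.2591] yaz -20.65 z [ 0.1612 -0.0608 -0.9851] F [-0.7 -0.1 -0.3] w 0.0 q [ 0.69  0.46 -0.37  2.17  0.42  0.4  -0.37]
delta [-0.0481  0.0007 -0.0017] rv [-0.0014  0.0002 -0.0008] dist 0.048 rows 1.2
```

Move over white, then press in one call with a gentler depth.

Call:
jog_arm --pt "-0.016 0 -0.002 0 0 0 0" --pt "-0.036 0.0007 -0.002 0 0 0 0" --pt "-0.048 0.0007 -0.002 0 0 0 0" --pt "-0.048 0.0007 -0.002 0 0 0 0" --pt "-0.048 0.0007 -0.002 0 0 0 0" --pt "-0.048 0.0007 -0.002 0 0 0 0"

```text
clock: 41.97
tcp_pos: [0.3968, -0.2577, 0.2607]
tcp_rot: [0.07, 0.819, 0.567, 0.049]
force: [-0.2, 0.4, 0.2]
gripper_width: 0.0006
```

Run:
```python
from keys import *
b=save('scene','x22.png');cv2.imwrite('pics/x22c.png',cv2.resize(b[170:250,120:220,::-1],(750,600),interpolation=cv2.INTER_CUBIC))
st();delta(key('white',.0),RK)
```

```text
t 42.02 p [ 0.3969 -0.2575  0.2608] yaz -20.54 z [ 0.1604 -0.0594 -0.9853] F [-0.5  0.5  0.2] w 0.0 q [ 0.82  0.47 -0.4   2.14  0.4   0.41 -0.24]
delta [-0.0014  0.0003  0.03  ] rv [-0.0026 -0.0008  0.001 ] dist 0.03 rows 0.7
```

View pics/x22c.png

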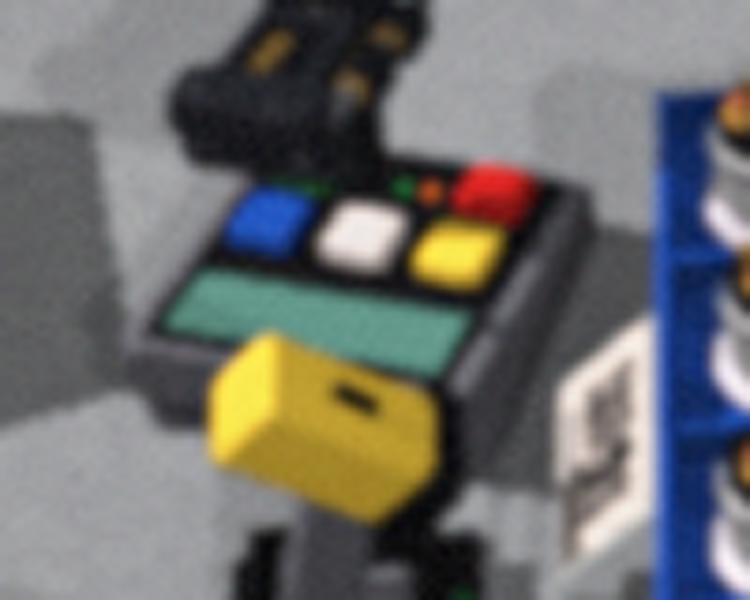

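Call:
jog_arm --pt "-0.001 0 0.015 0 0 0 0" --pt "-0.001 0 0.025 0 0 0 0" --pt "-0.001 0 0.03 0 0 0 0" --pt "-0.001 0 0.034 0 0 0 0" --pt "-0.001 0 0.0358 0 0 0 0" --pt "-0.001 0 0.0358 0 0 0 0" --pt "-0.001 0 0.0358 0 0 0 0"

```text
clock: 42.6
tcp_pos: [0.4019, -0.2607, 0.226]
tcp_rot: [0.07, 0.819, 0.567, 0.049]
force: [-2.3, 3.2, 4.8]
gripper_width: 0.0004
```

Run:
```python
from keys import *
st();delta(key('white',.0),RK)
```

```text
t 42.6 p [ 0.4019 -0.2607  0.226 ] yaz -20.56 z [ 0.1598 -0.0595 -0.9854] F [-2.3  3.2  4.8] w 0.0004 q [ 0.76  0.55 -0.33  2.14  0.46  0.34 -0.29]
delta [-0.0001  0.0006 -0.0054] rv [-0.0032 -0.0005  0.0007] dist 0.005 rows 0.1
```

Call:
jog_arm --pt "0 0 0.0006 0 0 0 0" --pt "0 0 0.0012 0 0 0 0" --pt "0 0 0.0012 0 0 0 0" --pt "0 0 0.0012 0 0 0 0"

```text
clock: 42.93
tcp_pos: [0.402, -0.2607, 0.2256]
tcp_rot: [0.071, 0.819, 0.567, 0.049]
force: [-7.0, 6.8, 19.0]
gripper_width: 0.0006
```

Call:
jog_arm --pt "0 0 -0.015 0 0 0 0" --pt "0 0 -0.03 0 0 0 0" --pt "0 0 -0.037 0 0 0 0" --pt "-0.02 0 -0.037 0 0 0 0" --pt "-0.04 0 -0.037 0 0 0 0" --pt "-0.048 0 -0.037 0 0 0 0" --pt "-0.048 0 -0.037 0 0 0 0" --pt "-0.048 0 -0.037 0 0 0 0" --pt "-0.048 0 -0.037 0 0 0 0"

```text
clock: 43.68
tcp_pos: [0.3797, -0.3035, 0.261]
tcp_rot: [0.071, 0.819, 0.567, 0.049]
force: [-0.6, -0.1, 0.5]
gripper_width: 0.0005
```

Run:
```python
from keys import *
b=save('scene','x23.png');cv2.imwrite('pics/x23c.png',cv2.resize(b[170:250,120:220,::-1],(750,600),interpolation=cv2.INTER_CUBIC))
st();delta(key('blue',.0),RK)
```

```text
t 43.73 p [ 0.3798 -0.3033  0.2611] yaz -20.54 z [ 0.1608 -0.0595 -0.9852] F [0.3 0.2 0.1] w 0.0007 q [ 0.95  0.5  -0.43  2.11  0.39  0.43 -0.12]
delta [-0.0005  0.0001  0.0302] rv [-0.0022 -0.0008  0.0011] dist 0.03 rows 0.7
```

View pics/x23c.png

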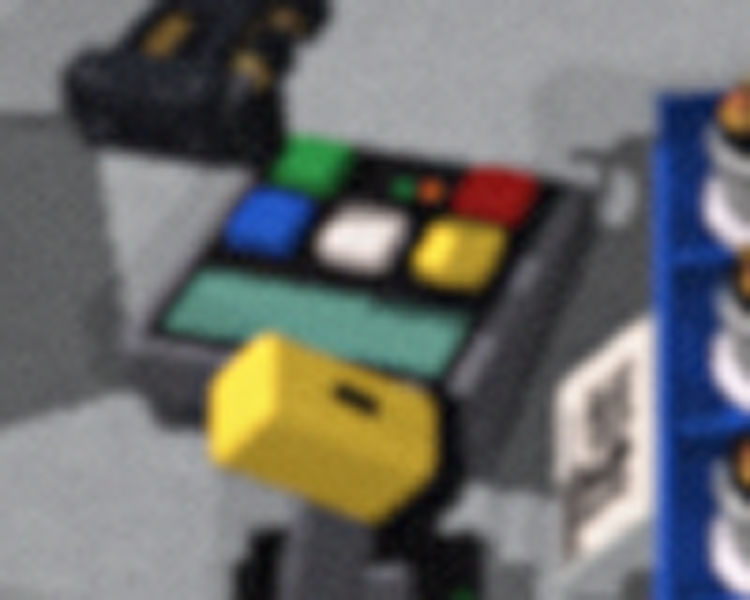

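Call:
jog_arm --pt "0 0 0.015 0 0 0 0" --pt "0 0 0.025 0 0 0 0" --pt "0 0 0.03 0 0 0 0" --pt "0 0 0.034 0 0 0 0" --pt "0 0 0.0365 0 0 0 0" --pt "0 0 0.037 0 0 0 0" --pt "0 0 0.037 0 0 0 0" --pt "0 0 0.037 0 0 0 0"

```text
clock: 44.4
tcp_pos: [0.3852, -0.3055, 0.2256]
tcp_rot: [0.07, 0.819, 0.568, 0.049]
force: [-6.7, 6.8, 17.9]
gripper_width: 0.0003
```

Run:
```python
from keys import *
b=save('scene','x24.png');cv2.imwrite('pics/x24c.png',cv2.resize(b[170:250,120:220,::-1],(750,600),interpolation=cv2.INTER_CUBIC))
st();delta(key('blue',.0),RK)
```

```text
t 44.45 p [ 0.3852 -0.3055  0.2256] yaz -20.55 z [ 0.1597 -0.0599 -0.9854] F [-6.3  7.2 18. ] w 0.0006 q [ 0.89  0.57 -0.36  2.11  0.44  0.36 -0.17]
delta [-0.0003  0.0005 -0.0058] rv [-0.0032 -0.0001  0.0008] dist 0.006 rows 0.1
```

View pics/x24c.png

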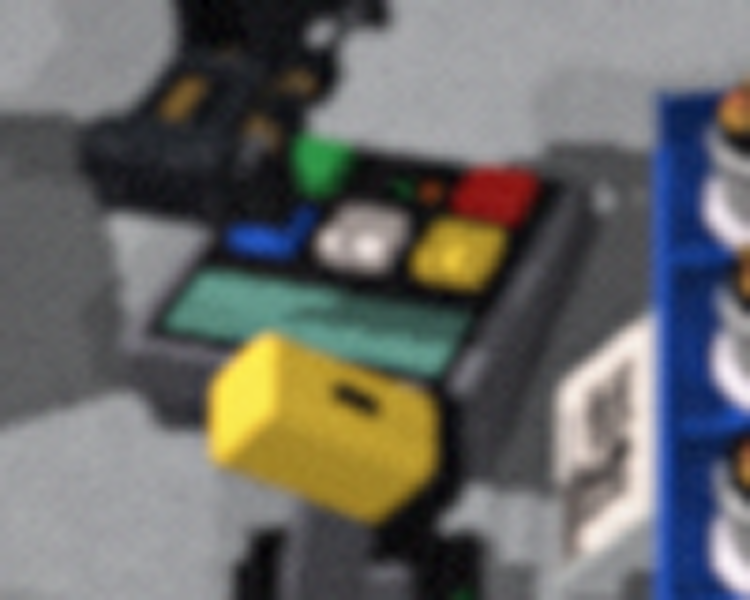

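Blue is fully down (18 N, 5.8 mm). Retract and move toward green.

Call:
jog_arm --pt "0 0 0 0 0 0 0" --pt "0 0 -0.015 0 0 0 0" --pt "0 0 -0.03 0 0 0 0" --pt "0 0 -0.036 0 0 0 0" --pt "0 -0.02 -0.036 0 0 0 0" --pt "0 -0.04 -0.036 0 0 0 0" --pt "0 -0.048 -0.036 0 0 0 0" --pt "0 -0.048 -0.036 0 0 0 0" --pt "0 -0.048 -0.036 0 0 0 0" --pt "0 -0.048 -0.036 0 0 0 0"

```text
clock: 45.28
tcp_pos: [0.3364, -0.2884, 0.2523]
tcp_rot: [0.072, 0.819, 0.567, 0.05]
force: [0.8, 0.3, -0.9]
gripper_width: 0.0005
```

Run:
```python
from keys import *
st();delta(key('green',.0),RK)
```

```text
t 45.28 p [ 0.3364 -0.2884  0.2523] yaz -20.61 z [ 0.1623 -0.0611 -0.9848] F [ 0.8  0.3 -0.9] w 0.0005 q [ 0.98  0.46 -0.42  2.22  0.41  0.36 -0.12]
delta [ 0.0008 -0.0012  0.0292] rv [-0.0002  0.0001 -0.0001] dist 0.029 rows 0.7
```

Call:
jog_arm --pt "0.0005 -0.001 0.015 0 0 0 0" --pt "0.0005 -0.001 0.024 0 0 0 0" --pt "0.0005 -0.001 0.029 0 0 0 0" --pt "0.0005 -0.001 0.033 0 0 0 0" --pt "0.0005 -0.001 0.0355 0 0 0 0" --pt "0.0005 -0.001 0.036 0 0 0 0" --pt "0.0005 -0.001 0.036 0 0 0 0" --pt "0.0005 -0.001 0.036 0 0 0 0"

```text
clock: 45.95
tcp_pos: [0.3406, -0.289, 0.2174]
tcp_rot: [0.071, 0.819, 0.567, 0.049]
force: [-4.5, 5.1, 20.4]
gripper_width: 0.0006
```

Run:
```python
from keys import *
b=save('scene','x25.png');cv2.imwrite('pics/x25c.png',cv2.resize(b[170:250,120:220,::-1],(750,600),interpolation=cv2.INTER_CUBIC))
st();delta(key('green',.0),RK)
```

```text
t 46.0 p [ 0.3406 -0.289   0.2174] yaz -20.58 z [ 0.1612 -0.0615 -0.985 ] F [-4.9  4.6 20.2] w -0.0 q [ 0.9   0.53 -0.33  2.22  0.47  0.27 -0.18]
delta [-0.0001  0.0007 -0.0058] rv [-0.0012  0.0008  0.0004] dist 0.006 rows 0.1
```

View pics/x25c.png

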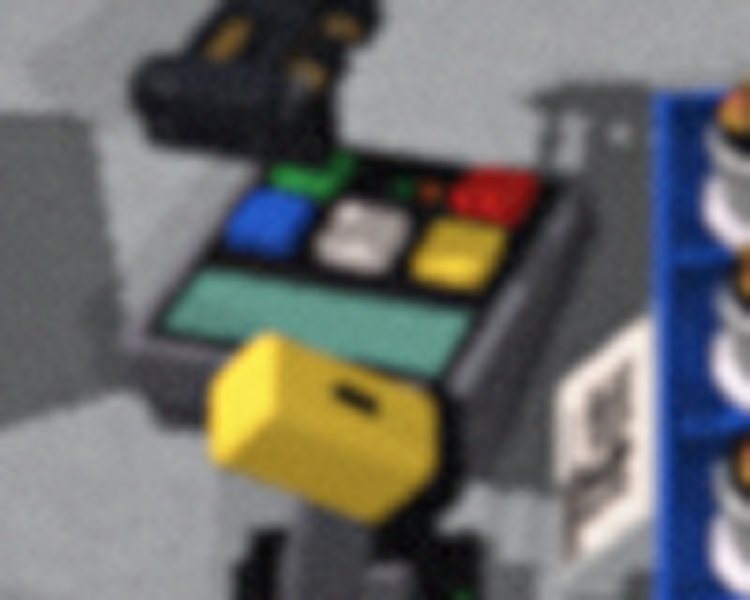

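Green is fully down. Retract well clear and check the final scene.

Call:
jog_arm --pt "0 0 0 0 0 0 0" --pt "0 0 -0.015 0 0 0 0" --pt "0 0 -0.04 0 0 0 0" --pt "0 0 -0.08 0 0 0 0" --pt "0 0 -0.12 0 0 0 0" --pt "0 0 -0.15 0 0 0 0" --pt "0 0 -0.15 0 0 0 0" --pt "0 0 -0.15 0 0 0 0" --pt "0 0 -0.15 0 0 0 0"

```text
clock: 46.75
tcp_pos: [0.3158, -0.2802, 0.3637]
tcp_rot: [0.071, 0.819, 0.567, 0.049]
force: [-1.1, -0.5, 0.4]
gripper_width: 0.0004
```

Run:
```python
from h import *
save('scene','x26.png');save('side','s26.png')
print(dets('scene','spare0'),dets('side','spare0'),dets('scene','scanner'),dets('side','scanner'),dets('scene','stock0'))
st()
```

```text
[([0.4406, -0.0547, 0.0872], 0.86), ([0.3209, 0.6289, 0.0021], 0.81), ([0.5599, 0.0205, 0.0857], 0.65), ([0.6625, 0.0221, 0.0859], 0.62), ([0.5559, -0.0715, 0.0836], 0.59), ([0.3744, 0.2808, 0.0036], 0.54)] [([0.3762, 0.2785, -0.0038], 0.93), ([0.6613, 0.024, 0.0849], 0.8), ([0.3266, 0.6276, -0.0016], 0.7), ([0.4402, -0.0554, 0.081], 0.69), ([0.564, 0.0258, 0.0845], 0.65), ([0.5563, -0.074, 0.0859], 0.49), ([0.6133, -0.284, 0.0079], 0.37), ([0.7428, 0.2683, 0.0004], 0.17)] [([0.6175, -0.2799, 0.0098], 0.69), ([0.6185, -0.2226, 0.1097], 0.44)] [([0.6186, -0.2837, 0.0089], 0.72), ([0.6137, -0.2807, 0.0107], 0.57), ([0.7604, -0.2274, 0.0037], 0.25)] [([0.6579, -0.0772, 0.0841], 0.65), ([0.4663, 0.027, 0.0858], 0.54)]
t 47.1 p [ 0.3162 -0.28    0.3635] yaz -20.6 z [ 0.1599 -0.0592 -0.9854] F [-0.  -0.3 -0.3] w 0.0004 q [ 1.22  0.23 -0.65  2.18  0.16  0.62  0.11]
```

View pics/x26.png

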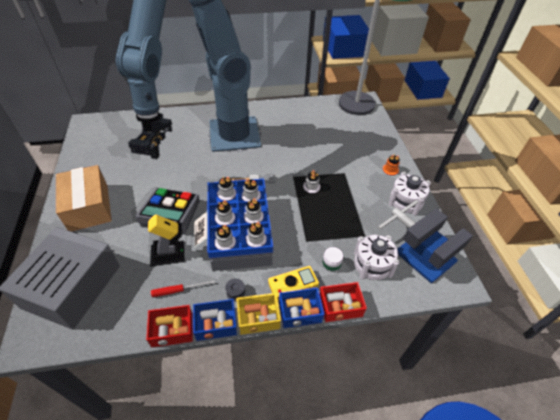

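View pics/s26.png

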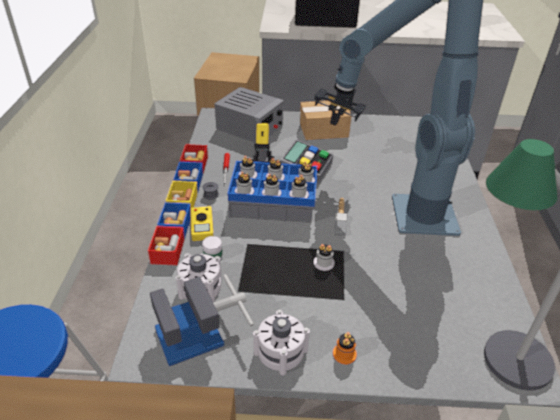

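Run:
```python
import cv2
a=cv2.imread('pics/x26.png');cv2.imwrite('pics/z26.png',cv2.resize(a[165:265,195:285],(675,750)[:2] if 0 else (540,600),interpolation=cv2.INTER_CUBIC))
a=cv2.imread('pics/s26.png');cv2.imwrite('pics/z26s.png',cv2.resize(a[140:215,220:330],(800,545),interpolation=cv2.INTER_CUBIC))
for n in ('x20','x21','x22','x23','x18'):
    a=cv2.imread('pics/%s.png'%n);cv2.imwrite('pics/q_%s.png'%n,cv2.resize(a[165:265,195:285],(270,300),interpolation=cv2.INTER_CUBIC))
import numpy as np
cv2.imwrite('pics/q.png',np.hstack([cv2.imread('pics/q_%s.png'%n) for n in('x18','x20','x21')])[:, :800])
```

```text
(no output)
```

View pics/z26.png

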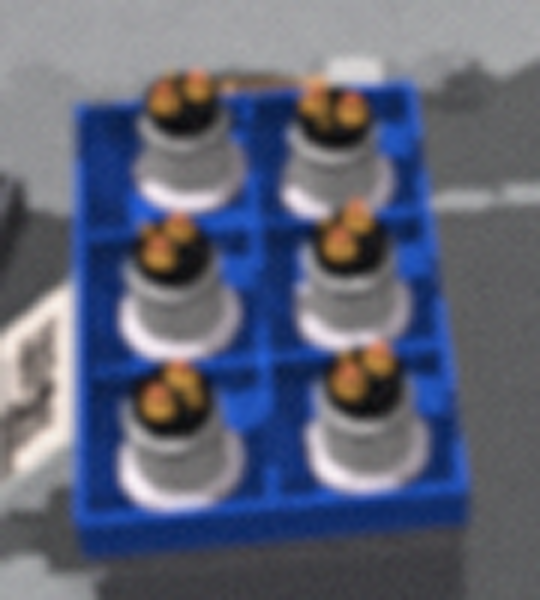

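View pics/z26s.png

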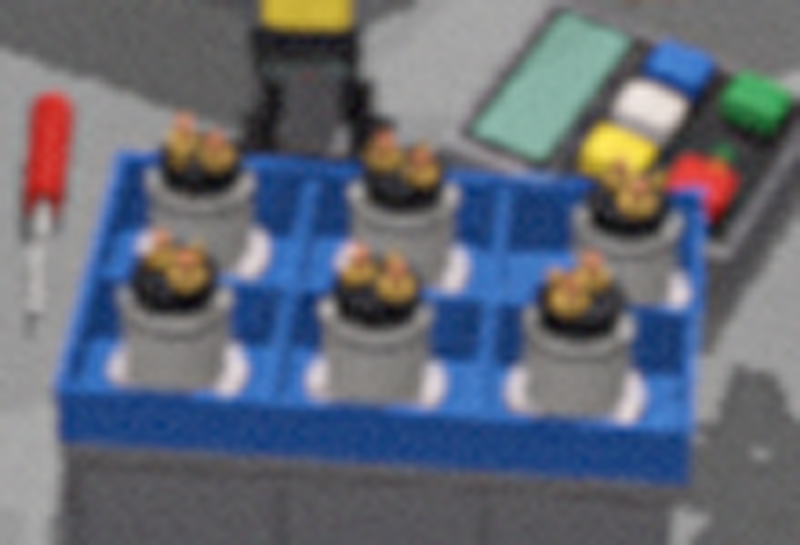

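View pics/q.png

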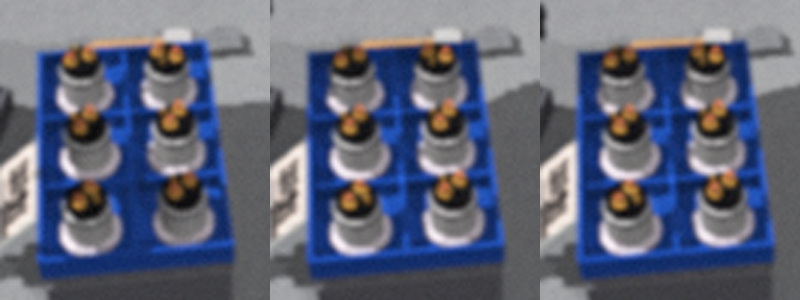

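Run:
```python
from h import *
st();delta([.40,-.12,.45],Rdown(0))
```

```text
t 47.1 p [ 0.3162 -0.28    0.3635] yaz -20.6 z [ 0.1599 -0.0592 -0.9854] F [-0.  -0.3 -0.3] w 0.0004 q [ 1.22  0.23 -0.65  2.18  0.16  0.62  0.11]
delta [ 0.1793  0.0366 -0.0813] rv [ 0.1697  0.0299 -0.3586] dist 0.2 rows 4.8
```

Call:
jog_arm --pt "0.01 0.002 -0.03 0.02 0 -0.03 0" --pt "0.03 0.006 -0.06 0.05 0.01 -0.08 0" --pt "0.06 0.012 -0.081 0.08 0.015 -0.15 0" --pt "0.095 0.02 -0.081 0.12 0.02 -0.22 0" --pt "0.13 0.027 -0.081 0.15 0.027 -0.29 0" --pt "0.16 0.033 -0.081 0.17 0.03 -0.34 0" --pt "0.179 0.0366 -0.081 0.17 0.03 -0.3586 0" --pt "0.179 0.0366 -0.081 0.17 0.03 -0.3586 0" --pt "0.179 0.0366 -0.081 0.17 0.03 -0.3586 0" --pt "0.179 0.0366 -0.081 0.17 0.03 -0.3586 0"

```text
clock: 47.93
tcp_pos: [0.3995, -0.1212, 0.4498]
tcp_rot: [0.0, 0.708, 0.707, -0.001]
force: [0.4, 0.8, 0.1]
gripper_width: 0.0008
```

Run:
```python
from h import *
a=save('wrist','w27.png');cv2.imwrite('pics/w27b.png',cv2.resize(a[:,:,::-1],(800,600)))
print(dets('wrist','spare0'));st()
```

```text
[([0.5531, -0.0748, 0.0843], 0.79), ([0.4425, -0.0613, 0.085], 0.77), ([0.5627, 0.0279, 0.0857], 0.76), ([0.4666, 0.0266, 0.0848], 0.6)]
t 48.03 p [ 0.3993 -0.1216  0.4499] yaz -0.17 z [-0.0004 -0.0013 -1.    ] F [-0.1  0.1 -0.1] w 0.0001 q [ 1.    0.16 -0.88  2.02  0.14  1.02  0.05]
```

View pics/w27b.png

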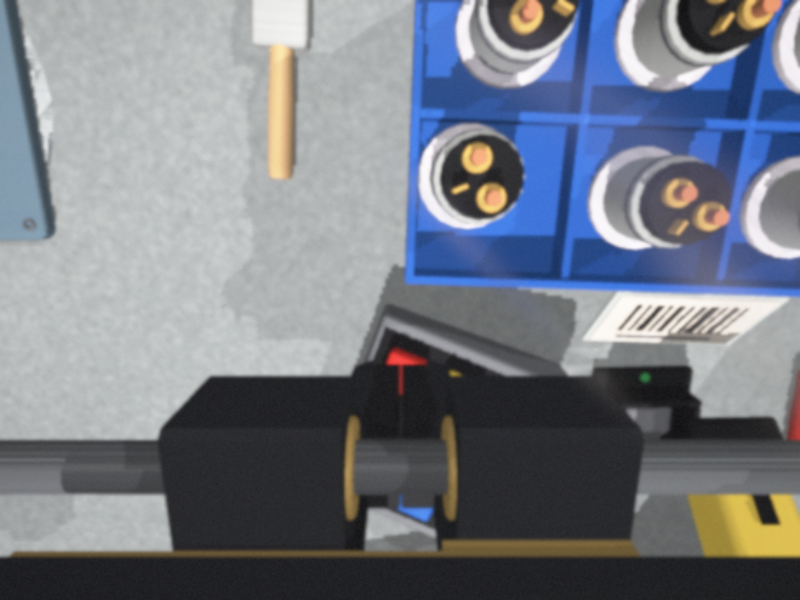

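Run:
```python
from h import *
i=camera_info('wrist')
print(ray(i,471.5*.7-.5,176.5*.7-.5,.093))
print(ray(i,480.5*.7-.5,178.5*.7-.5,.151), 'cap')
c=np.array([.5592,-.0225]);a=np.radians(-2);M=np.array([[np.cos(a),-np.sin(a)],[np.sin(a),np.cos(a)]])
for p in ((.4425,-.058),(.457,-.069)): print(M.T@(np.array(p)-c))
delta([.4425,-.058,.42],Rdown(-47))
```

```text
[ 0.4453 -0.0566  0.093 ]
[ 0.4423 -0.0573  0.151 ] cap
[-0.1154 -0.0396]
[-0.1005 -0.05  ]
delta [0.0638 0.043  0.0298] rv [0.0002 0.0014 0.8173] dist 0.082 rows 6.5
```

Call:
jog_arm --pt "0.01 0.007 0 0 0 0.1 0.04" --pt "0.022 0.015 0.005 0 0 0.22 0.06" --pt "0.035 0.023 0.012 0 0 0.34 0.08" --pt "0.046 0.031 0.018 0 0 0.46 0.08" --pt "0.056 0.038 0.025 0 0 0.58 0.08" --pt "0.064 0.043 0.03 0 0 0.7 0.08" --pt "0.064 0.043 0.03 0 0 0.8 0.08" --pt "0.064 0.043 0.03 0 0 0.817 0.08" --pt "0.064 0.043 0.03 0 0 0.817 0.08" --pt "0.064 0.043 0.03 0 0 0.817 0.08" --pt "0.064 0.043 0.03 0 0 0.817 0.08" --pt "0.064 0.043 0.03 0 0 0.817 0.08" --force 15

```text
clock: 49.03
tcp_pos: [0.4429, -0.057, 0.4202]
tcp_rot: [0.001, 0.93, 0.368, 0.0]
force: [-0.4, 0.9, 0.6]
gripper_width: 0.0781
```

Run:
```python
from h import *
a=save('wrist','w28.png');cv2.imwrite('pics/w28b.png',cv2.resize(a[:,:,::-1],(800,600)))
print(dets('wrist','spare0'));st();delta([.443,-.0575,.280],Rdown(-47))
```

```text
[([0.4442, -0.0606, 0.0861], 0.98), ([0.5633, 0.0288, 0.0864], 0.9), ([0.5572, -0.0739, 0.0854], 0.69)]
t 49.13 p [ 0.4429 -0.0568  0.4202] yaz -46.84 z [ 0.0006 -0.0013 -1.    ] F [-0.   0.6  0.4] w 0.0802 q [ 0.71  0.25 -0.77  2.    0.21  0.97 -0.99]
delta [-0.0004  0.0004  0.1402] rv [0.0013 0.0005 0.0028] dist 0.14 rows 3.4
```

View pics/w28b.png

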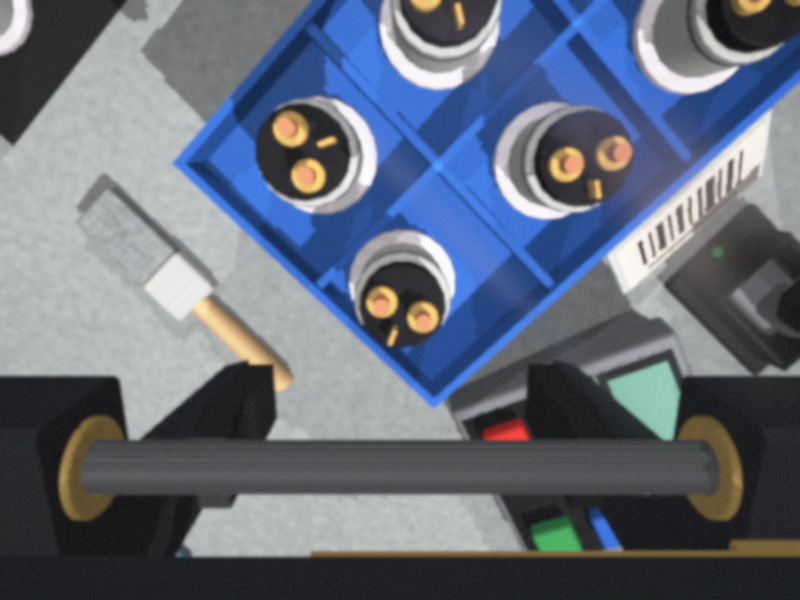

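Call:
jog_arm --pt "-0.0004 0 0.035 0 0 0 0.08" --pt "-0.0004 0 0.07 0 0 0 0.08" --pt "-0.0004 0 0.1 0 0 0 0.08" --pt "-0.0004 0 0.122 0 0 0 0.08" --pt "-0.0004 0 0.134 0 0 0 0.08" --pt "-0.0004 0 0.138 0 0 0 0.075" --pt "-0.0004 0 0.138 0 0 0 0.07" --pt "-0.0004 0 0.138 0 0 0 0.065" --force 12

```text
clock: 49.8
tcp_pos: [0.4434, -0.0569, 0.2831]
tcp_rot: [0.001, 0.93, 0.368, 0.001]
force: [0.5, 0.0, 0.3]
gripper_width: 0.066
```

Run:
```python
from h import *
st()
```

```text
t 49.8 p [ 0.4434 -0.0569  0.2831] yaz -46.83 z [ 0.002  -0.0013 -1.    ] F [0.5 0.  0.3] w 0.066 q [ 0.56  0.48 -0.65  2.12  0.46  0.68 -1.21]
```

Call:
jog_arm --pt "0 0 0 0 0 0 0.045" --pt "0 0 0 0 0 0 0.045" --pt "0 0 0 0 0 0 0.045" --pt "0 0 0 0 0 0 0.045" --pt "0 0.003 0 0 0 0 0.045" --pt "0.0005 0.006 0 0 0 0 0.045" --pt "0.001 0.009 0 0 0 0 0.045" --pt "0.001 0.012 0 0 0 0 0.045" --pt "0.0015 0.015 0 0 0 0 0.045" --pt "0.0015 0.0175 0 0 0 0 0.045" --pt "0.0015 0.0175 0 0 0 0 0.045" --pt "0.0015 0.0175 0 0 0 0 0.045"

```text
clock: 50.8
tcp_pos: [0.4555, -0.0673, 0.283]
tcp_rot: [-0.0, 0.93, 0.368, -0.0]
force: [-4.7, 3.8, 10.3]
gripper_width: 0.0513
```

Run:
```python
from h import *
st()
```

```text
t 50.8 p [ 0.4555 -0.0673  0.283 ] yaz -46.79 z [-0.0003 -0.0001 -1.    ] F [-4.7  3.8 10.3] w 0.0513 q [ 0.58  0.49 -0.64  2.09  0.46  0.7  -1.18]
```

Call:
jog_arm --pt "0 0 0 0 0 0 0.06" --pt "0 0 0 0 0 0 0.07" --pt "0 0 0 0 0 0 0.072" --pt "0 0 0 0 0 0 0.072" --pt "0 0 0 0 0 0 0.072" --pt "0 0 -0.02 0 0 0 0.072" --pt "0 0 -0.06 0 0 0 0.072" --pt "0 0 -0.1 0 0 0 0.072" --pt "0 0 -0.137 0 0 0 0.072" --pt "0 0 -0.16 0 0 0 0.072" --pt "0 0 -0.16 0 0 0 0.072" --pt "0 0 -0.16 0 0 0 0.072"

```text
clock: 51.8
tcp_pos: [0.456, -0.0687, 0.443]
tcp_rot: [0.002, 0.93, 0.367, 0.001]
force: [-0.6, -0.4, -0.5]
gripper_width: 0.0719
```

Run:
```python
from h import *
a=save('wrist','w29.png');cv2.imwrite('pics/w29b.png',cv2.resize(a[:,:,::-1],(800,600)))
print(dets('wrist','spare0'));
b=save('scene','x29.png');save('side','s29.png');print(dets('scene','spare0'),dets('side','spare0'))
cv2.imwrite('pics/x29c.png',cv2.resize(b[160:270,130:285,::-1],None,fx=5,fy=5,interpolation=cv2.INTER_CUBIC))
st();print(dets('side','scanner'))
```

```text
[([0.5562, -0.0731, 0.0855], 0.96), ([0.4548, -0.0672, 0.0845], 0.8), ([0.5651, 0.0297, 0.085], 0.73)]
[([0.6634, 0.0217, 0.085], 0.89), ([0.5595, 0.0262, 0.086], 0.66), ([0.4504, -0.0638, 0.086], 0.63), ([0.3215, 0.6276, 0.0003], 0.63), ([0.5546, -0.0717, 0.0835], 0.59), ([0.3755, 0.2822, 0.0005], 0.57)] [([0.6611, 0.023, 0.0835], 0.79), ([0.3765, 0.2801, -0.0046], 0.77), ([0.4546, -0.0678, 0.084], 0.58), ([0.3265, 0.6279, 0.0028], 0.55), ([0.5613, 0.0247, 0.0841], 0.51), ([0.558, -0.0751, 0.0858], 0.49)]
t 52.1 p [ 0.4554 -0.0685  0.441 ] yaz -46.83 z [-0.0017 -0.0003 -1.    ] F [ 0.2  0.3 -0.3] w 0.0717 q [ 0.73  0.25 -0.79  1.94  0.21  1.03 -0.96]
[([0.6171, -0.28, 0.0134], 0.86)]
```

View pics/w29b.png

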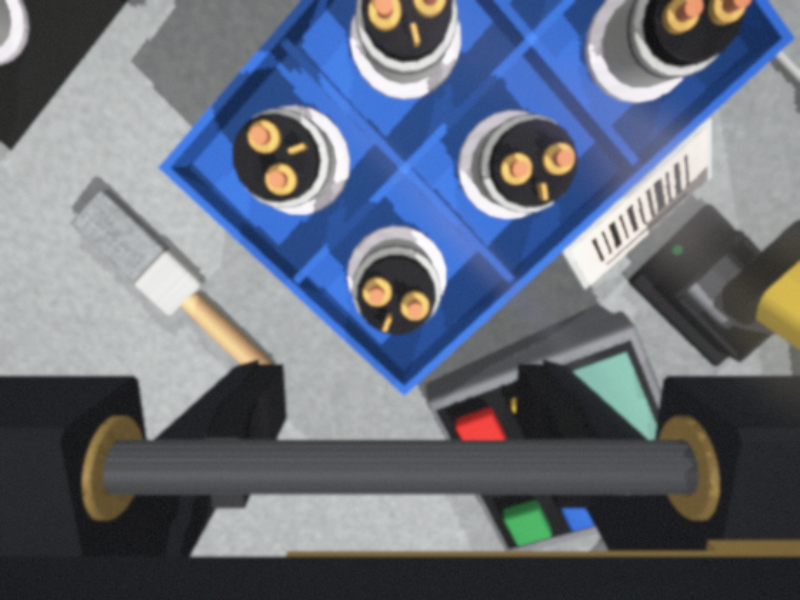

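View pics/x29c.png

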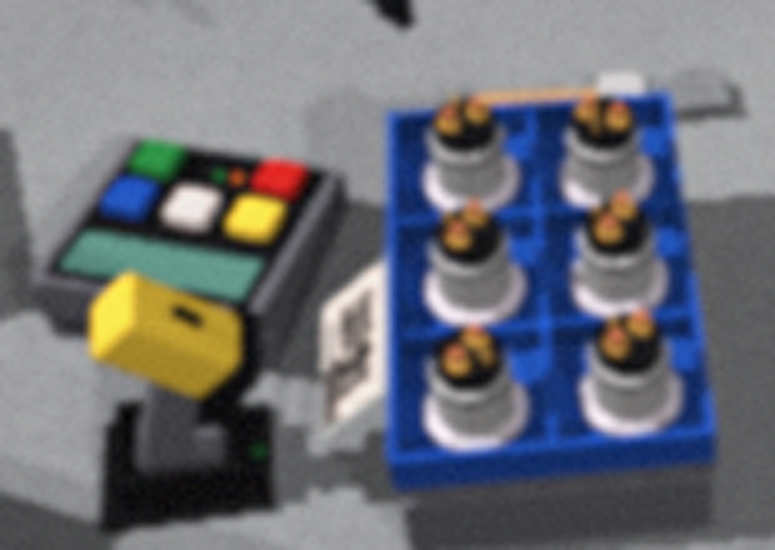

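Run:
```python
from h import *
print(hand_in()); st()
```

```text
the job is handed in; nothing more can be done
None
the job is handed in; nothing more can be done
```

I did the whole job and handed it in at about 52 s. No verdict came back.

- **Tray:** Two pockets were already filled. I stood four spares from the mat in the other four and left the fifth spare on the mat. My last pictures show all six pockets filled with upright solenoids.
- **Knocked solenoid:** The one at tray (-100, -50.5) was shoved about 2 cm into the corner of its pocket after the scan, while I was pressing the keys. I think it was the announced disturbance, but I can't rule out that the gripper touched it. After the last key press I slid it back, without lifting it, to within about 3–4 mm of the pocket's centre.
- **Scan:** I held the scanner still for about 2 s, roughly 11 cm from the label and square to it by my measurements. I could not see a read signal, so the read itself is unconfirmed. The scanner is back upright in its cradle, where it stood at the start.
- **Terminal:** I pressed yellow, white, blue and green in that order, and all four came back up; I never pressed red. Each went about 5.8–5.9 mm down by the arm's position, except white, where the force showed it was fully down. Forces were 18–35 N; yellow was the hardest.
- **Measurement disagreement:** My camera measurements and the detection networks differed by 2–5 mm on the tray, label and scanner, and by about 5° on which way the scanner faced. I used averages or the closest view, and the later views and contacts were consistent with them.

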